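# Fit the right lithium cell in a field data logger

### The arm

A 6-joint arm with a two-finger parallel gripper is mounted at the origin on the work surface. World frame = base frame: x ahead of the robot, y to its left, z up, the work surface at z = 0. Lengths are in m, angles in rad, forces in N, time in s.
With the tool pointing down it reaches from about 0.225 to 0.875 m from the base axis. Payload 3.4 kg.
Tool frame: the origin (TCP) lies midway between the tips of the shut fingers; the grasp point (between the pads) lies 19 mm behind it; x points along the fingers, z is the direction in which the jaws open and shut, and the axes are right-handed (so a half turn about x gives the same grasp; the last joint's range is limited). The gripper opens to 85 mm and grips with 20 to 120 N. Pads are 22 mm wide; open, the fingers measure 114 mm over their backs; the gripper's body (76 mm by 85 mm) begins 54 mm behind the grasp point. The pads swing forward as they close: fully open they stand 13 mm farther back than shut.
Start: joints at [1.219, 0.276, 1.505, -0, 1.361, -0.121], TCP at [0.132, 0.56, 0.192] pointing down, gripper open.
Joint ranges: [-2.89, 2.89], [-0.75, 2.08], [0.22, 2.7], [-1.18, 4.32], [0.11, 2.71], [-2.7, 2.7]. Speed limits (rad/s): [2.57, 2.57, 3.14, 3.14, 3.14, 3.14].

### API

Orientations are given as a unit quaternion [w, x, y, z].
In Python, from rig import manip, eyes gives the robot as it stands. The module is installed in compiled form; this text tells all that it offers.
- The arm moves only by the shell command python3 -m crank 'ROWS' [FORCE]. ROWS is JSON, a list of rows, each a list of 7 numbers: the shift along the tool's x, y, z in cm, then the turn, a rotation vector about the tool's x, y, z in degrees, then the finger opening in cm, from 0 to 8.54. A call has 1 to 5 rows; each row is the pose to reach, as a shift and turn from the pose commanded when the call began, along the tool's axes at that moment; what a row does not reach only later rows make up. A row lasts 1/8 s, in which the tool goes at most 62.5 mm and 10.7 degrees, less where a joint would pass 70% of its speed; a pose out of reach is approached as far as the arm can. A call with a gripper value outside its range is refused whole. The fingers move at their own pace and stop on an object; FORCE is the grip in N (left out, the last holds). Time passes only in rows, so rows that repeat a pose let the fingers close. It gives the time, the measured TCP pose, the force and the opening at its end, in the units of the state.
- manip.get_state(): the state, without advancing time (a new reading comes with each control period).
- eyes.get_image(name): name is "side" or "top" or "wrist"; returns a dict with "color" (384x512x3 uint8, blue, green, red), "z_map" (384x512 float32, m along the optical axis (not along the pixel's ray), 0 where there is no reading), "vertical_fov" (degrees; the focal length in pixels is half the picture's height over the tangent of half this angle, whatever the lens; pixels are square), "cx", "cy" (the principal point, pixels), "eye" and "attitude" of the camera in the world. Camera axes: x right, y up, looking along -z (the intrinsics and any distortion apply to the point x, -y, -z); pixel columns grow to the right and rows downward; lengths in m; the calibration is good to about 2 mm. A picture is of the moment at which its call begins.
- manip.sign_off(): hands the job in, once; it reports no verdict.
The state is a dict: "clock": time; "qpos": joint angles; "qd": joint speeds; "effort": joint torques, N m; "position": TCP position; "ee_rot": TCP orientation; "contact_force": force on the tool from outside, world axes, zero at the start; "moment": the same for the moment, N m; "width": finger opening in m.
Only numpy, scipy, OpenCV 4.12 (cv2) and the standard library are available. Lean on these libraries where they do the work, as an engineer would, in place of code of your own. Each camera call takes 0.05 s, during which the arm holds its last target.

### The job

Put a battery in the data logger: push its sprung battery cap down against its catch, twist it free without forcing it and lift it off, then pick from the blue tray the one 26650 cell (26 mm across, 65 mm long) and stand it in the tube, contact button up, fully home. Put the cap back on and push and twist it until it is locked again, and leave the other cells standing in the tray and the meter, screwdriver and bottle where they are.

Things in the scene. Friction and masses are not known exactly. Their poses are not given: they have to be found in the camera images.
- logger: Data logger, grey box fixed on the bench, 84 mm high, blue band, black corner bumpers, small display. Origin on the bench under the axis of its battery tube; the box reaches 50 mm either way in x, 55 mm to its -y, 85 mm to its +y. On top an aluminium battery neck, 37 mm outside, with a rolled rim 49 mm across, 4.4 mm thick, its top 106 mm above the bench.
- tube_mouth (a point): Centre of the mouth of the battery tube, 106 mm above the bench; bore 30.4 mm. The rim round it has two 40-degree entry gaps for the cap's lugs, centred 60 and 240 degrees counter-clockwise (seen from above) from the logger's x axis, and under it, next to each locked lug, a catch 5 mm deep.
- tube_floor (a point): Centre of the floor of the battery tube, 59.5 mm below the mouth (46.5 mm above the bench); a seated 65.5 mm cell therefore stands 6 mm proud of the mouth.
- collar (a joint): Black sprung collar round the foot of the neck, 60 mm across; it pushes the cap up. Height in m: 0 with the cap locked, up to +0.003 with the cap off, -0.009 when it bottoms. Push on the cap: 6 N locked, 11 N when 7 mm down, 12 N at the bottom.
- cap: Black round cap, 60 mm across: hollow skirt with closed top, 27.5 mm high, and on it an orange bar grip 14 mm thick (its y), 46 mm long (its x), 20.5 mm high. Origin at the centre of its lower edge, z up. Two lugs, 6.5 mm wide, stick inward at the lower edge at its +x and -x, so a half turn changes nothing. Locked: x axis along the logger's x axis (either way round), origin 97.6 mm above the bench.
- cap_grip (a point): On the cap's axis, in the middle of the bar grip, 38 mm above the cap's lower edge. The cap weighs about 180 g and stands steadily on its skirt on the bench.
- cap_top (a point): Centre of the cap's disc, 27.5 mm above its lower edge, at the foot of the bar. To free a locked cap push it down 6 to 8 mm, turn it 60 degrees counter-clockwise (seen from above) to its stop, without wrenching, let it rise and lift it off.
- cap_foot (a point): Centre of the cap's lower edge (the cap's origin). To lock it set it on the neck with its x axis 60 degrees counter-clockwise of the logger's x axis (either way round; play 9 degrees and 2 mm), push until this point is 90 to 91.5 mm above the bench, turn 60 degrees clockwise to the stop and let go.
- tray: Blue tray fixed on the bench, 62 mm (its x) by 236 mm (its y), 26 mm high, floor 3 mm thick, with four compartments in a row along its y, 58 mm apart, one cell standing in each, in any order. Origin at the centre of its underside. The bench straight ahead of the robot, nearer to it than the tray and the logger, is free to set things down.
- cell18: Orange cylindrical cell of size 18650, 18.5 mm in diameter, 65 mm long, standing contact button up. Origin at the centre of its lower end, z along it to the button.
- cell21: Orange cylindrical cell of size 21700, 21.5 mm in diameter, 70 mm long, standing contact button up. Origin at the centre of its lower end.
- cell26: Orange cylindrical cell of size 26650, 26.5 mm in diameter, 65.5 mm long, about 90 g, standing contact button up. Origin at the centre of its lower end, z along it to the button.
- cell32: Orange cylindrical cell of size 32700, 32.5 mm in diameter, 70 mm long, standing contact button up. Origin at the centre of its lower end.
- meter: Yellow and black hand-held multimeter lying on the bench, 86 by 172 by 36 mm. Origin at the centre of its underside.
- driver: Screwdriver lying on the bench, 170 mm long along its x, red handle. Origin under the middle of its length.
- flux: White dispenser bottle with a red cap, 48 mm in diameter, 110 mm high. Origin at the centre of its underside.
There are look-alikes about, which are no part of the job. Of the things like the cap, leave any that is red; of the rest the smaller one is meant. Leave any black or purple look-alike of the cell21 alone.

How it is judged:
By the outcome, as a careful person would: the job done as asked, in the order asked, and still so for the second after the job is handed in, with the robot touching nothing.
It also fails if it takes over 69 s, if anything falls off the work surface, if the arm or the gripper's body presses on something with over 40 N, if the wrist force passes 120 N, or if a joint passes its speed limit or range.

## Working session

There is one attempt and no reset: what is moved stays moved. The work goes in short steps, Python scripts to look and compute and a shell command to move; the robot and the scene stay as the last step left them, time stands still between calls to the robot, and variables do not carry over. Pictures are saved under pics/ and viewed, and the job is handed in when it is done.

```bash
mkdir -p pics; cat > h.py <<'E'
import numpy as np, cv2
from rig import manip, eyes
from scipy.spatial.transform import Rotation as R
def rot(q): return R.from_quat([q[1],q[2],q[3],q[0]])
def pts(im):
    z=im["z_map"]; H,W=z.shape; f=H/2/np.tan(np.radians(im["vertical_fov"]/2))
    v,u=np.mgrid[0:H,0:W]
    P=np.stack([(u-im["cx"])/f*z,-(v-im["cy"])/f*z,-z],-1)
    return P@rot(im["attitude"]).as_matrix().T+np.array(im["eye"])
def st():
    s=manip.get_state(); print({k:np.round(v,4).tolist() for k,v in s.items()})
E
ls; python3 - <<'E'
from h import *
st()
for n in ["side","top","wrist"]:
    im=eyes.get_image(n); cv2.imwrite(f"pics/{n}0.png",im["color"]); np.save(f"{n}0.npy",im,allow_pickle=True)
    print(n,{k:v for k,v in im.items() if k not in("color","z_map")}, (im["z_map"]==0).mean())
E
```

```text
h.py
pics
{'clock': 0.0, 'qpos': [1.219, 0.2766, 1.5062, -0.0, 1.3607, -0.121], 'qd': [0.0013, -0.0003, 0.0001, -0.0002, -0.0001, -0.0011], 'effort': [0.0008, -41.6785, -24.58, 0.0, 0.0113, 0.0], 'position': [0.1313, 0.5592, 0.1909], 'ee_rot': [0.5537, -0.4394, 0.5548, 0.4388], 'contact_force': [0.0198, 0.3456, 0.0518], 'moment': [-0.0488, -0.0106, 0.0069], 'width': 0.0849}
side {'vertical_fov': 55.235817632908265, 'cx': 257.746981021635, 'cy': 195.20460673099635, 'eye': array([-0.04590697, -0.67764971,  0.61755037]), 'attitude': array([ 0.80537302,  0.4595231 , -0.18946539, -0.3229794 ])} 0.004018147786458333
top {'vertical_fov': 45.720569768384074, 'cx': 254.06280872250724, 'cy': 185.44707288656858, 'eye': array([ 0.50178183, -0.0168158 ,  1.6600198 ]), 'attitude': array([ 0.71169059,  0.01750938, -0.01566578, -0.70210007])} 0.0038503011067708335
wrist {'vertical_fov': 68.62773237193625, 'cx': 258.3568997988408, 'cy': 192.83725942899102, 'eye': array([0.04860422, 0.57938725, 0.37327123]), 'attitude': array([ 0.77303885, -0.13129766, -0.102421  ,  0.61211258])} 0.003977457682291667
```

View pics/top0.png

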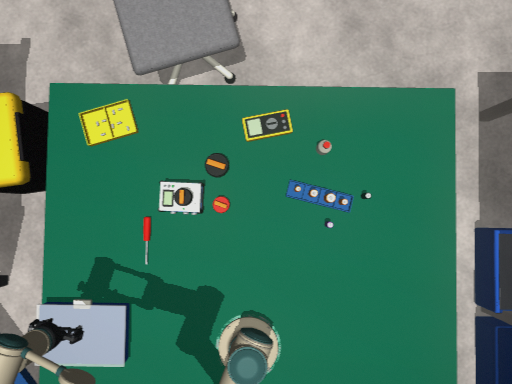

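View pics/side0.png

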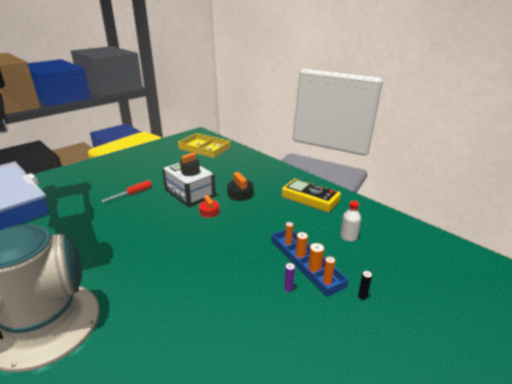

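View pics/wrist0.png

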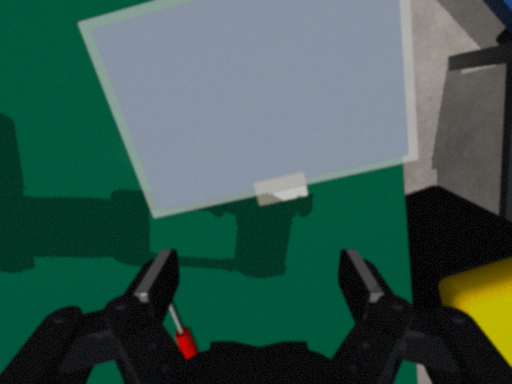

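```bash
python3 - <<'E'
from h import *
im=np.load("top0.npy",allow_pickle=True).item(); P=pts(im); C=im["color"]; hsv=cv2.cvtColor(C,cv2.COLOR_BGR2HSV)
def box(u0,v0,u1,v1): return slice(v0,v1),slice(u0,u1)
print("bench z",np.median(P[250:280,300:400,2]), P[250,300],P[100,100])
# logger body
def rep(name,s,zlo,zhi,extra=None):
    p=P[s].reshape(-1,3); m=(p[:,2]>zlo)&(p[:,2]<zhi)
    if extra is not None: m&=extra(hsv[s].reshape(-1,3))
    q=p[m]; 
    if len(q)<5: print(name,len(q));return
    r=cv2.minAreaRect((q[:,:2]*1000).astype(np.float32))
    print(name,len(q),"c",np.round(r[0],1),"size",np.round(r[1],1),"ang",round(r[2],1),"z",np.round(np.percentile(q[:,2],[5,50,95]),4),"mean",np.round(q.mean(0),4))
org=lambda h:(h[:,0]>5)&(h[:,0]<22)&(h[:,1]>150)&(h[:,2]>90)
L=box(152,172,210,222)
rep("logger",L,.07,.093); rep("loggercap disc",L,.112,.132); rep("bar",L,.137,.16)
rep("barorange",L,.1,.2,org)
B=box(198,145,236,183); rep("bigcap",B,.015,.07); rep("bigbar",B,.0,.08,org)
rb=box(210,192,234,216); rep("redcap",rb,.01,.07)
T=box(280,172,358,216); rep("tray",T,.012,.034); 
blue=lambda h:(h[:,0]>95)&(h[:,0]<130)&(h[:,1]>120); rep("trayblue",T,-.01,.05,blue)
c=cv2.resize(C[170:225,150:240],None,fx=8,fy=8,interpolation=cv2.INTER_CUBIC); cv2.imwrite("pics/c1.png",c)
c=cv2.resize(C[170:235,280:380],None,fx=8,fy=8,interpolation=cv2.INTER_CUBIC); cv2.imwrite("pics/c2.png",c)
m=(P[...,2]>.045)&(P[...,2]<.1); m2=np.zeros_like(m); m2[172:232,280:380]=m[172:232,280:380]
n,lab,s,ce=cv2.connectedComponentsWithStats(m2.astype(np.uint8))
for i in range(1,n):
    q=P[lab==i]; 
    if len(q)>8:
        (x,y),r=cv2.minEnclosingCircle((q[:,:2]*1000).astype(np.float32)); print(ce[i],len(q),"z",np.round(np.percentile(q[:,2],[10,50,90]),4),"xy",x,y,"d",2*r,"mean",q.mean(0))
E
```

```text
bench z -0.0011048645215059327 [ 0.34767522 -0.18170591 -0.00090884] [ 0.88790055  0.56101636 -0.00313068]
logger 937 c [534.2 243.6] size [149.9 108.1] ang 87.9 z [0.0777 0.0834 0.0895] mean [0.5336 0.2455 0.0834]
loggercap disc 189 c [533.4 229.3] size [57.7 59.3] ang 1.0 z [0.1174 0.1236 0.1295] mean [0.5329 0.2271 0.1236]
bar 60 c [533.2 236.5] size [30.5 43.9] ang 88.8 z [0.1383 0.1455 0.1491] mean [0.5338 0.2284 0.145 ]
barorange 69 c [533.2 232. ] size [44.1 18. ] ang 0.6 z [0.1215 0.1453 0.149 ] mean [0.5329 0.2308 0.1413]
bigcap 433 c [651.7 121.9] size [83.9 84.3] ang 43.5 z [0.0298 0.0394 0.0679] mean [0.6499 0.121  0.0431]
bigbar 115 c [652.7 125.7] size [71.2 20.6] ang 72.5 z [0.0596 0.0676 0.0743] mean [0.6515 0.1237 0.0665]
redcap 221 c [509.6 104.9] size [58.5 56.1] ang 45.6 z [0.0197 0.0273 0.0502] mean [0.5094 0.1048 0.0306]
tray 255 c [ 558.5 -252.1] size [236.6  90.2] ang 76.4 z [0.0134 0.0235 0.0306] mean [ 0.545  -0.2526  0.0228]
trayblue 895 c [ 546.3 -248.2] size [235.7  64.5] ang 76.4 z [-0.004   0.0035  0.0272] mean [ 0.546  -0.2445  0.0073]
[298.  188.5] 24
[... 208 characters left out ...]
.1142120361328 d 25.753828048706055 mean [ 0.5534706  -0.22126408  0.0659078 ]
[330.33333333 197.35897436] 78 z [0.062  0.0709 0.0767] xy 538.8225708007812 -280.4613342285156 d 33.19968032836914 mean [ 0.53841841 -0.27896566  0.06925839]
[367.41025641 195.33333333] 39 z [0.0552 0.067  0.0719] xy 547.6434936523438 -410.6131896972656 d 21.251052856445312 mean [ 0.54735624 -0.40925375  0.06541827]
[344.  201.5] 38 z [0.0497 0.07   0.0751] xy 524.1240234375 -328.0570983886719 d 20.89741325378418 mean [ 0.52463873 -0.32705144  0.0675251 ]
[329.80555556 224.36111111] 36 z [0.0572 0.0658 0.0726] xy 443.93206787109375 -279.21820068359375 d 22.25052833557129 mean [ 0.44426396 -0.27826952  0.06562238]
```

```bash
python3 - <<'E'
from h import *
im=np.load("side0.npy",allow_pickle=True).item(); P=pts(im); C=im["color"]
cv2.imwrite("pics/c3.png",cv2.resize(C[215:305,260:380],None,fx=6,fy=6,interpolation=cv2.INTER_CUBIC))
cv2.imwrite("pics/c4.png",cv2.resize(C[145:220,155:260],None,fx=7,fy=7,interpolation=cv2.INTER_CUBIC))
print(P[350,300],P[200,300])
m=(P[...,2]>.035)&(P[...,2]<.1)&(P[...,0]>.3); m[:,:265]=0; m[:225]=0
n,lab,s,ce=cv2.connectedComponentsWithStats(m.astype(np.uint8))
for i in range(1,n):
    q=P[lab==i]
    if len(q)>30: print(ce[i].round(),len(q),s[i],"z95",np.percentile(q[:,2],97),"mean",q.mean(0).round(4))
E
```

```text
[ 0.33685263 -0.40619064  0.0004748 ] [ 0.75344821 -0.05138693  0.01105748]
[289. 230.] 74 [285 225   8  11  74] z95 0.06573512902765882 mean [ 0.5616 -0.1716  0.0518]
[351. 227.] 88 [342 225  18   7  88] z95 0.05418332818752588 mean [ 0.7011 -0.2718  0.0439]
[301. 240.] 151 [296 233  11  16 151] z95 0.067852498875495 mean [ 0.5465 -0.2272  0.0559]
[316. 253.] 247 [309 244  15  20 247] z95 0.07235082263538846 mean [ 0.5299 -0.2862  0.0596]
[329. 266.] 158 [324 257  11  18 158] z95 0.07249512655533238 mean [ 0.5179 -0.3329  0.0581]
[289. 272.] 151 [285 264  10  17 151] z95 0.06915676468691107 mean [ 0.438  -0.284   0.0568]
[365. 280.] 163 [360 271  12  18 163] z95 0.06912069266996886 mean [ 0.5403 -0.4145  0.0567]
```

View pics/c1.png

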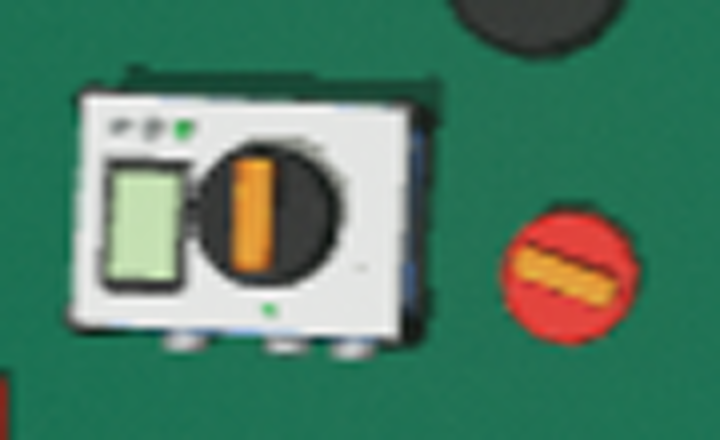

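View pics/c2.png

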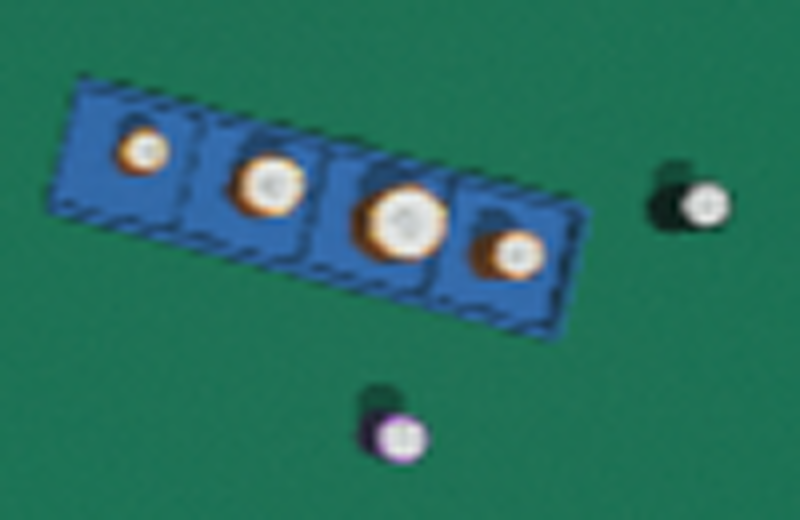

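View pics/c4.png

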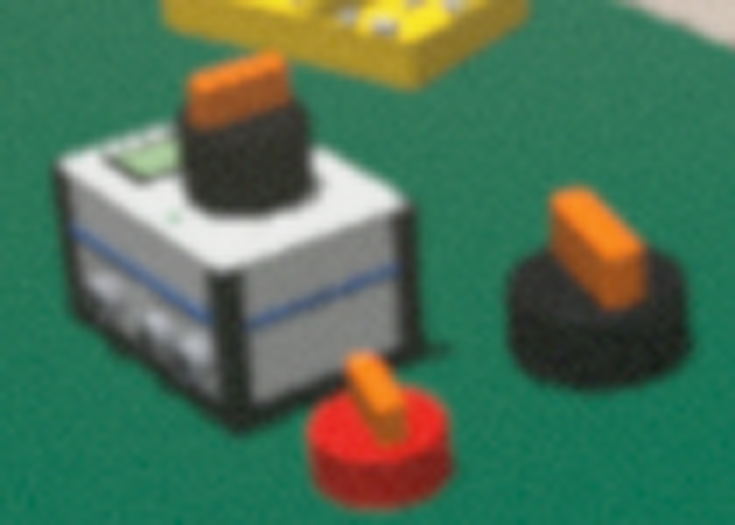

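```bash
cat >> h.py <<'E'
def go(pos,yaw,s=None):
    """rows to reach TCP pos with tool down, jaw (tool z) heading yaw deg (world, ccw from x)"""
    s=s or manip.get_state(); R0=rot(s["ee_rot"]).as_matrix()
    y=np.radians(yaw); zc=np.array([np.cos(y),np.sin(y),0]); xc=np.array([0,0,-1.]); yc=np.cross(zc,xc)
    R1=np.stack([xc,yc,zc],1)
    d=R0.T@(np.array(pos)-s["position"]); rv=np.degrees(R.from_matrix(R0.T@R1).as_rotvec())
    print("shift cm",np.round(d*100,2),"rotvec deg",np.round(rv,2))
def info():
    s=manip.get_state(); M=rot(s["ee_rot"]).as_matrix()
    print("t",round(s["clock"],2),"pos",np.round(np.array(s["position"])*1000,1),"x",M[:,0].round(3),"jawyaw",np.degrees(np.arctan2(M[1,2],M[0,2])).round(2),"q",np.round(s["qpos"],3),"F",np.round(s["contact_force"],1),"M",np.round(s["moment"],2),"w",round(float(s["width"])*1000,1))
E
python3 - <<'E'
from h import *
info()
for y in (88,-92): go([.533,.229,.25],y)
E
```

```text
t 0.15 pos [131.4 559.3 191.1] x [-0.    -0.001 -1.   ] jawyaw 76.78 q [ 1.219  0.276  1.506  0.     1.361 -0.121] F [-0.5  0.2 -0.1] M [0.   0.04 0.06] w 85.6
shift cm [ -5.86 -46.65 -22.98] rotvec deg [-11.22  -0.08  -0.02]
shift cm [ -5.86 -46.65 -22.98] rotvec deg [ 1.6878e+02 -3.0000e-02  1.2000e-01]
```

```bash
python3 -m crank '[[-6,-15,-8,50,0,0,8.5],[-6,-15,-8,50,0,0,8.5],[-6,-15,-8,50,0,0,8.5],[-6,-15,-8,50,0,0,8.5],[-6,-15,-8,50,0,0,8.5]]' 60; python3 -c "
from h import *
info(); go([.533,.229,.25],-92)"
```

```text
clock: 0.78
position: [0.26, 0.4469, 0.2519]
ee_rot: [0.688, -0.161, 0.688, 0.162]
contact_force: [-0.4, 0.7, -0.4]
width: 0.0847
t 0.78 pos [260.  446.9 251.9] x [ 0.  0. -1.] jawyaw 26.41 q [0.909 0.159 1.514 0.    1.469 0.448] F [-0.4  0.7 -0.4] M [-0.03  0.   -0.05] w 84.7
shift cm [  0.19 -31.66  14.76] rotvec deg [ 1.1841e+02 -1.0000e-02 -2.0000e-02]
```

```bash
python3 -m crank '[[0,-27,12.5,52,0,0,8.5],[0,-27,12.5,52,0,0,8.5],[0,-27,12.5,52,0,0,8.5],[0,-27,12.5,52,0,0,8.5],[0,-27,12.5,52,0,0,8.5]]'; python3 -c "
from h import *
info(); go([.533,.229,.25],-92)"
```

```text
clock: 1.4
position: [0.4942, 0.2609, 0.2514]
ee_rot: [0.689, 0.157, 0.69, -0.157]
contact_force: [0.4, 0.2, 0.1]
width: 0.0849
t 1.4 pos [494.2 260.9 251.4] x [-0. -0. -1.] jawyaw -25.62 q [ 0.361  0.224  1.43  -0.     1.488  0.808] F [0.4 0.2 0.1] M [ 0.04 -0.    0.02] w 84.9
shift cm [ 0.14 -1.2   4.88] rotvec deg [6.638e+01 1.000e-02 1.000e-02]
```

```bash
python3 -m crank '[[0,-1.2,4.9,52,0,0,8.5],[0,-1.2,4.9,52,0,0,8.5],[0,-1.2,4.9,52,0,0,8.5],[0,-1.2,4.9,52,0,0,8.5],[0,-1.2,4.9,52,0,0,8.5]]'; python3 -m crank '[[0,0,0,10,0,0,8.5],[0,0,0,14.3,0,0,8.5],[0,0,0,14.3,0,0,8.5]]'; python3 - <<'E'
from h import *
info()
im=eyes.get_image("wrist"); cv2.imwrite("pics/w1.png",im["color"]); np.save("w1.npy",im,allow_pickle=True)
P=pts(im); print(im["eye"])
z=P[...,2]
for lo,hi in((.075,.092),(.118,.131),(.14,.151)):
    m=((z>lo)&(z<hi)).astype(np.uint8); n,lab,s,ce=cv2.connectedComponentsWithStats(m)
    for i in range(1,n):
        if s[i,4]>200:
            q=P[lab==i]; r=cv2.minAreaRect((q[:,:2]*1000).astype(np.float32)); print(lo,s[i],np.round(r[0],1),np.round(r[1],1),round(r[2],2),np.median(q[:,2]))
E
```

```text
clock: 2.02
position: [0.5315, 0.2309, 0.2513]
ee_rot: [0.551, 0.443, 0.552, -0.443]
contact_force: [0.0, 0.7, -0.3]
width: 0.0848
clock: 2.4
position: [0.5315, 0.2311, 0.2514]
ee_rot: [-0.493, -0.506, -0.494, 0.507]
contact_force: [1.1, -0.3, 0.3]
width: 0.0851
t 2.4 pos [531.5 231.1 251.4] x [-0.001 -0.    -1.   ] jawyaw -91.47 q [0.29  0.257 1.386 0.    1.5   1.886] F [ 1.1 -0.3  0.3] M [ 0.07  0.04 -0.01] w 85.1
[0.61608431 0.22936407 0.43362607]
0.075 [ 188  120  122   84 6464] [533.6 243.2] [148.6 108.5] 88.6 0.08418349015094403
0.118 [ 235  145   53   51 1563] [534.2 228.2] [60.  57.5] 87.04 0.12511721286943678
0.14 [255 156  13  42 543] [533.1 228.3] [13.1 45.1] 88.32 0.14560050865260737
```

View pics/w1.png

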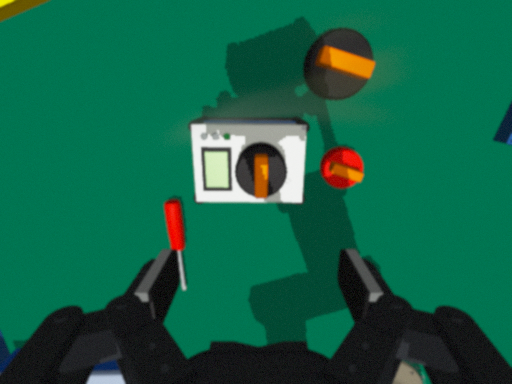

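```bash
python3 -c "
from h import *
info(); go([.5333,.2283,.128],-91.7)"
```

```text
t 2.45 pos [531.6 231.1 251.5] x [-0.001 -0.    -1.   ] jawyaw -91.45 q [0.29  0.257 1.385 0.    1.5   1.886] F [ 0.3 -0.5  0.8] M [-0.02 -0.05 -0.  ] w 84.9
shift cm [12.35  0.19  0.27] rotvec deg [0.25 0.01 0.03]
```

```bash
python3 -m crank '[[6,0.2,0.28,0.25,0,0,4],[10,0.2,0.28,0.25,0,0,4],[12.3,0.2,0.28,0.25,0,0,4],[12.3,0.2,0.28,0.25,0,0,4]]'; python3 -c "
from h import *
info();
im=eyes.get_image('wrist'); cv2.imwrite('pics/w2.png',im['color'])"
```

```text
clock: 2.95
position: [0.532, 0.2278, 0.1268]
ee_rot: [-0.492, -0.506, -0.493, 0.509]
contact_force: [-0.5, -0.4, 0.5]
width: 0.0403
t 2.95 pos [532.  227.8 126.8] x [-0.005 -0.001 -1.   ] jawyaw -91.73 q [0.284 0.327 1.597 0.    1.222 1.885] F [-0.5 -0.4  0.5] M [0.   0.03 0.  ] w 40.3
```

View pics/w2.png

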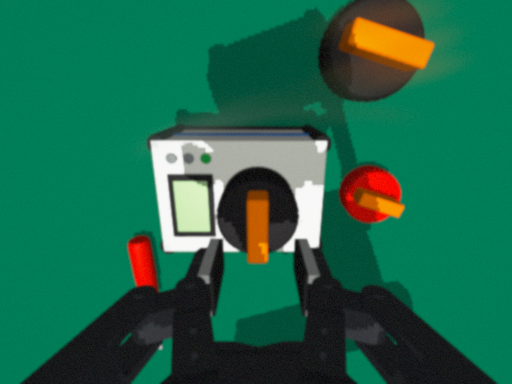

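```bash
python3 - <<'E'
from h import *
im=eyes.get_image("wrist"); P=pts(im)
print(im["eye"],rot(im["attitude"]).apply([0,0,-1]))
for uv in((214,243),(218,250),(215,260),(302,243),(298,250),(258,192),(258,215),(258,262),(190,340),(205,290)): print(uv,P[uv[1],uv[0]].round(4))
E
```

```text
[0.61805353 0.22614731 0.31059516] [-0.32931666  0.00924416 -0.94417429]
(214, 243) [0.5452 0.2516 0.1797]
(218, 250) [0.5448 0.2486 0.1862]
(215, 260) [0.5442 0.249  0.1943]
(302, 243) [0.544  0.2054 0.1801]
(298, 250) [0.5432 0.2083 0.1856]
(258, 192) [0.5551 0.2282 0.1284]
(258, 215) [0.5457 0.2285 0.146 ]
(258, 262) [0.5113 0.2295 0.1464]
(190, 340) [0.5514 0.248  0.2474]
(205, 290) [0.5461 0.2493 0.2185]
```

```bash
python3 - <<'E'
from h import *
im=eyes.get_image("wrist"); P=pts(im)
for v in range(226,300,4): print(v,[ (P[v,u]*1000).round().astype(int).tolist() for u in (206,211,216,221)])
cv2.imwrite("pics/w3.png",cv2.resize(im["color"][150:320,140:380],None,fx=3,fy=3,interpolation=cv2.INTER_CUBIC))
im=eyes.get_image("side"); cv2.imwrite("pics/s3.png",cv2.resize(im["color"][60:230,120:300],None,fx=3.5,fy=3.5,interpolation=cv2.INTER_CUBIC))
E
```

```text
226 [[511, 276, 86], [511, 272, 86], [510, 267, 86], [529, 256, 125]]
230 [[507, 276, 86], [506, 272, 85], [506, 268, 85], [526, 257, 125]]
234 [[503, 277, 86], [503, 272, 86], [502, 268, 85], [501, 264, 83]]
238 [[498, 277, 85], [546, 254, 175], [545, 252, 174], [546, 249, 175]]
242 [[494, 278, 84], [545, 254, 179], [546, 251, 180], [545, 249, 177]]
246 [[489, 278, 84], [546, 253, 185], [546, 250, 185], [543, 249, 179]]
250 [[546, 255, 188], [546, 252, 188], [546, 250, 188], [541, 249, 180]]
254 [[546, 254, 191], [546, 252, 191], [546, 249, 191], [540, 249, 181]]
258 [[546, 254, 194], [545, 251, 194], [546, 249, 195], [537, 249, 182]]
262 [[545, 253, 197], [546, 251, 199], [546, 248, 199], [535, 249, 182]]
266 [[546, 252, 201], [546, 250, 203], [543, 249, 198], [533, 249, 183]]
270 [[546, 252, 205], [545, 250, 204], [542, 248, 199], [531, 249, 183]]
274 [[546, 251, 208], [546, 249, 208], [540, 249, 199], [529, 249, 184]]
278 [[544, 251, 209], [545, 249, 209], [538, 249, 200], [527, 249, 185]]
282 [[542, 252, 208], [543, 249, 209], [536, 249, 201], [525, 249, 186]]
286 [[541, 251, 210], [540, 250, 208], [535, 249, 202], [381, 283, 0]]
290 [[547, 249, 219], [538, 250, 208], [532, 249, 201], [374, 284, -1]]
294 [[546, 249, 221], [536, 250, 209], [531, 249, 202], [369, 284, 0]]
298 [[545, 249, 222], [533, 250, 208], [529, 249, 203], [363, 284, 1]]
```

View pics/w3.png

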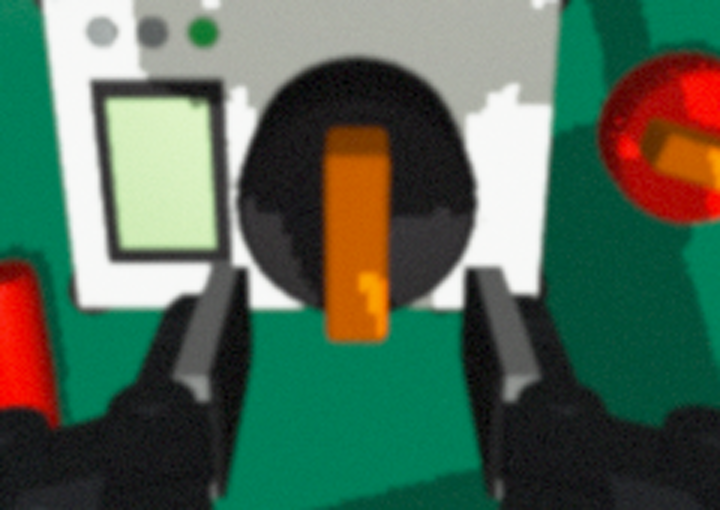

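View pics/s3.png

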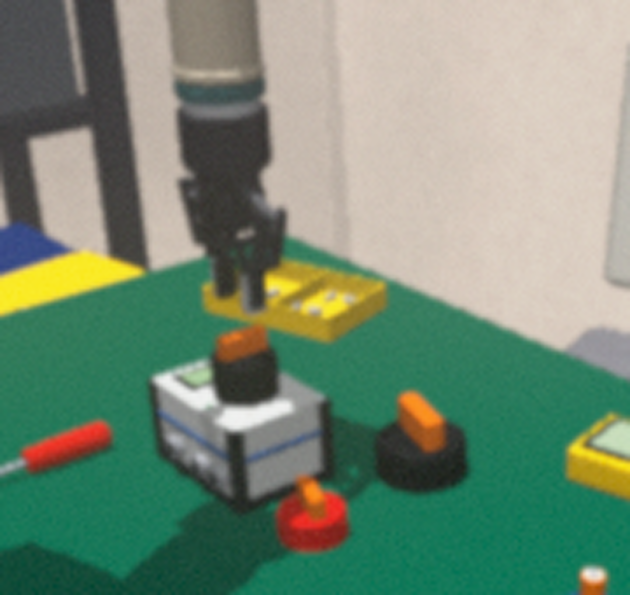

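```bash
python3 - <<'E'
from h import *
im=eyes.get_image("side"); P=pts(im)
# crop offset 120,60 scale 3.5
for (a,b) in((253,295),(253,303),(253,308),(253,315),(222,290),(255,270),(245,335),(245,345),(247,380)):
    u,v=int(120+a/3.5),int(60+b/3.5); print((u,v),P[v,u].round(4))
info()
E
```

```text
(192, 144) [0.5293 0.198  0.1906]
(192, 146) [0.5259 0.1937 0.1864]
(192, 148) [0.5262 0.1952 0.1794]
(192, 150) [0.7391 0.5212 0.007 ]
(183, 142) [0.5326 0.2522 0.1799]
(192, 137) [0.5227 0.1847 0.2185]
(190, 155) [0.5346 0.2226 0.1448]
(190, 158) [0.5323 0.2206 0.136 ]
(190, 168) [0.5169 0.2018 0.1132]
t 3.2 pos [534.8 228.6 130.4] x [ 0.003  0.001 -1.   ] jawyaw -91.76 q [0.284 0.324 1.592 0.    1.222 1.886] F [-0.6  0.6  0.3] M [-0.05  0.02  0.03] w 40.2
```

```bash
python3 - <<'E'
from h import *
for f,tz in(("wrist0.npy",.191),("w1.npy",.2514)):
    im=np.load(f,allow_pickle=True).item(); P=pts(im)
    for u in(160,170,348,356):
        col=P[240:300,u]; m=(col[:,2]>tz-.06)&(col[:,2]<tz+.15); i=np.argmax(m); print(f,u,240+i,col[i].round(4),col[i+2].round(4), (P[240+i+1,u,2]-tz).round(4))
E
```

```text
wrist0.npy 160 251 [0.109  0.5142 0.2499] [0.1089 0.5152 0.2524] 0.0598
wrist0.npy 170 249 [0.11   0.5186 0.2481] [0.1103 0.519  0.2496] 0.0587
wrist0.npy 348 249 [0.1302 0.6062 0.2486] [0.1304 0.6058 0.25  ] 0.0578
wrist0.npy 356 250 [0.1314 0.61   0.2491] [0.1309 0.6092 0.2514] 0.0583
w1.npy 160 252 [0.5438 0.28   0.3115] [0.5439 0.2793 0.3134] 0.062
w1.npy 170 249 [0.5435 0.276  0.3083] [0.5441 0.275  0.3113] 0.0579
w1.npy 348 249 [0.5411 0.1858 0.3083] [0.5416 0.1866 0.3111] 0.0581
w1.npy 356 250 [0.5411 0.1821 0.3094] [0.5407 0.1825 0.3107] 0.0588
```

```bash
python3 -m crank '[[3,0,0,0,0,0,4],[4,0,0,0,0,0,4],[4,0,0,0,0,0,4],[4,0,0,0,0,0,4]]'; python3 - <<'E'
from h import *
info()
im=eyes.get_image("wrist"); P=pts(im); cv2.imwrite("pics/w4.png",im["color"])
for u in (206,211,216,221):
    col=P[200:280,u]; i=np.argmax((col[:,2]>.128)&(col[:,0]>.53)&(col[:,1]>.24)); print(u,200+i,col[i].round(4),col[i+2].round(4))
E
```

```text
clock: 3.7
position: [0.5345, 0.2285, 0.0899]
ee_rot: [0.493, 0.508, 0.492, -0.507]
contact_force: [-0.6, 0.4, -0.3]
width: 0.04
t 3.7 pos [534.5 228.5  89.9] x [ 0.002  0.001 -1.   ] jawyaw -91.77 q [0.284 0.357 1.65  0.    1.132 1.886] F [-0.6  0.4 -0.3] M [-0.04  0.03 -0.03] w 40.0
206 247 [0.5423 0.257  0.1382] [0.546  0.2551 0.1467]
211 238 [0.5461 0.2544 0.1353] [0.5458 0.2541 0.1371]
216 238 [0.5462 0.2516 0.1357] [0.5465 0.2512 0.1385]
221 238 [0.5458 0.249  0.1351] [0.5457 0.2487 0.1372]
```

View pics/w4.png

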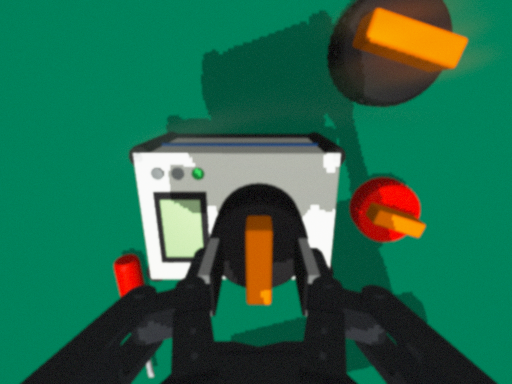

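```bash
python3 -m crank '[[0.2,-0.05,0,0,0,0,2],[0.3,-0.05,0,0,0,0,1],[0.3,-0.05,0,0,0,0,0.8],[0.3,-0.05,0,0,0,0,0.8]]' 70; python3 - <<'E'
from h import *
info()
im=eyes.get_image("wrist"); P=pts(im); cv2.imwrite("pics/w5.png",im["color"])
for u in (228,232,236,240,244,276,280,284):
    col=P[:,u]; i=np.argmax((np.arange(384)>200)&(col[:,2]>.127)&(col[:,0]>.54)&(abs(col[:,1]-.2285)>.008)); print(u,i,col[i].round(4),col[i+2].round(4))
E
```

```text
clock: 4.25
position: [0.5334, 0.2285, 0.0864]
ee_rot: [0.492, 0.508, 0.492, -0.507]
contact_force: [-1.1, 1.7, 4.0]
width: 0.0123
t 4.25 pos [533.4 228.5  86.4] x [ 0.001  0.001 -1.   ] jawyaw -91.77 q [0.285 0.36  1.656 0.    1.125 1.886] F [-1.1  1.7  4. ] M [ 0.08  0.1  -0.03] w 12.3
228 245 [0.5406 0.2453 0.1322] [0.5406 0.2451 0.1343]
232 245 [0.5407 0.2431 0.1323] [0.5403 0.243  0.1339]
236 236 [0.5442 0.241  0.1287] [0.545  0.2406 0.1326]
240 236 [0.5447 0.2387 0.1298] [0.5443 0.2386 0.1314]
244 0 [0.6177 0.2262 0.2687] [ 0.6904  0.2356 -0.001 ]
276 236 [0.5437 0.2188 0.1292] [0.5439 0.2189 0.1318]
280 236 [0.5435 0.2165 0.1289] [0.5435 0.2167 0.1313]
284 245 [0.5403 0.2147 0.1333] [0.5398 0.2148 0.1347]
```

View pics/w5.png

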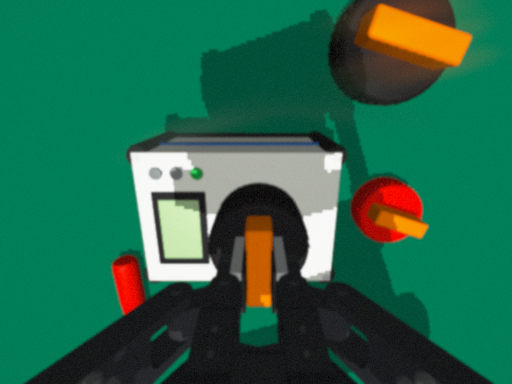

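```bash
python3 -m crank '[[0.4,0,0,0,0,0,0.8],[0.7,0,0,0,0,0,0.8],[0.7,0,0,0,0,0,0.8],[0.7,0,0,0,0,0,0.8]]' ; python3 - <<'E'
from h import *
info()
im=eyes.get_image("wrist"); P=pts(im); cv2.imwrite("pics/w6.png",im["color"])
z=P[...,2]; hsv=cv2.cvtColor(im["color"],cv2.COLOR_BGR2HSV)
o=(hsv[...,0]<20)&(hsv[...,1]>150)&(abs(P[...,0]-.533)<.02)&(abs(P[...,1]-.2285)<.006)&(z>.12); print("bar top",np.median(z[o]),o.sum())
d=(abs(P[...,0]-.553)<.004)&(abs(P[...,1]-.2285)<.02)&(z>.1)&(z<.13); print("disc",np.median(z[d]),d.sum())
E
```

```text
clock: 4.8
position: [0.5334, 0.2284, 0.0799]
ee_rot: [0.492, 0.508, 0.492, -0.507]
contact_force: [-2.3, -0.3, 9.4]
width: 0.0127
t 4.8 pos [533.4 228.4  79.9] x [ 0.001  0.001 -1.   ] jawyaw -91.78 q [0.285 0.366 1.665 0.    1.11  1.886] F [-2.3 -0.3  9.4] M [-0.05  0.38  0.02] w 12.7
bar top 0.13867155143119245 1577
disc 0.11821955004289444 1021
```

```bash
python3 -m crank '[[0,0,0,-9,0,0,0.8],[0,0,0,-18,0,0,0.8],[0,0,0,-27,0,0,0.8],[0,0,0,-36,0,0,0.8],[0,0,0,-45,0,0,0.8]]' ; python3 -c "
from h import *
info()"
```

```text
clock: 5.48
position: [0.5346, 0.2289, 0.0802]
ee_rot: [0.651, 0.28, 0.649, -0.278]
contact_force: [-0.6, 0.3, 8.2]
width: 0.0121
t 5.47 pos [534.6 228.9  80.2] x [ 0.003  0.001 -1.   ] jawyaw -46.51 q [0.285 0.366 1.664 0.    1.108 1.096] F [-0.6  0.3  8.2] M [ 0.08  0.08 -0.23] w 12.1
```

```bash
python3 -m crank '[[0,0,0,-7,0,0,0.8],[0,0,0,-12,0,0,0.8],[0,0,0,-14.5,0,0,0.8],[0,0,0,-14.5,0,0,0.8]]' ; python3 - <<'E'
from h import *
info()
im=eyes.get_image("wrist"); P=pts(im); cv2.imwrite("pics/w7.png",im["color"])
z=P[...,2]; hsv=cv2.cvtColor(im["color"],cv2.COLOR_BGR2HSV)
o=((hsv[...,0]<20)&(hsv[...,1]>130)&(np.hypot(P[...,0]-.533,P[...,1]-.2285)<.03)&(z>.125)).astype(np.uint8)
q=P[o>0]; r=cv2.minAreaRect((q[:,:2]*1000).astype(np.float32)); print(r,np.median(q[:,2]))
E
```

```text
clock: 5.98
position: [0.5347, 0.2288, 0.0802]
ee_rot: [0.68, 0.197, 0.678, -0.196]
contact_force: [-0.4, 0.6, 9.0]
width: 0.0121
t 5.97 pos [534.7 228.8  80.2] x [ 0.003  0.001 -1.   ] jawyaw -32.28 q [0.285 0.366 1.664 0.    1.108 0.848] F [-0.4  0.6  9. ] M [ 0.08  0.06 -0.06] w 12.1
((533.7064819335938, 230.27154541015625), (44.07120895385742, 38.71323776245117), 22.175804138183594) 0.13899561704720953
```

View pics/w7.png

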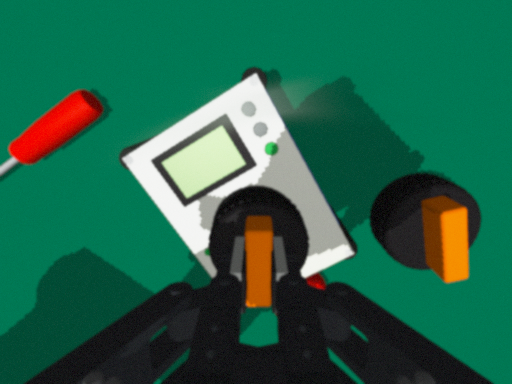

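```bash
python3 -m crank '[[-0.7,0,0,0,0,0,0.8],[-1.2,0,0,0,0,0,0.8],[-2.5,0,0,0,0,0,0.8],[-4,0,0,0,0,0,0.8],[-4,0,0,0,0,0,0.8]]' ; python3 - <<'E'
from h import *
info()
im=eyes.get_image("wrist");cv2.imwrite("pics/w8.png",im["color"])
im=eyes.get_image("side");cv2.imwrite("pics/s8.png",cv2.resize(im["color"][60:230,120:300],None,fx=3.5,fy=3.5,interpolation=cv2.INTER_CUBIC))
E
```

```text
clock: 6.65
position: [0.5341, 0.2286, 0.1202]
ee_rot: [0.68, 0.197, 0.678, -0.196]
contact_force: [-0.4, 0.5, -2.1]
width: 0.0122
t 6.65 pos [534.1 228.6 120.2] x [ 0.003  0.001 -1.   ] jawyaw -32.27 q [ 0.285  0.331  1.608 -0.     1.199  0.848] F [-0.4  0.5 -2.1] M [-0.03 -0.04 -0.  ] w 12.2
```

View pics/s8.png

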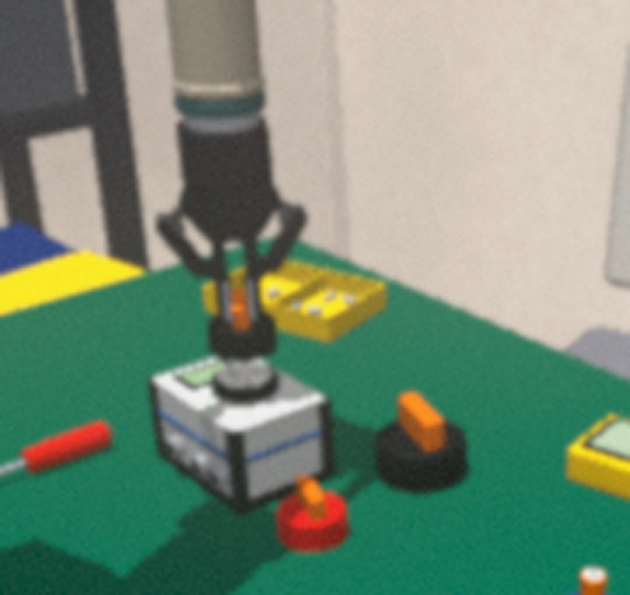

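```bash
python3 -c "
from h import *
info(); go([.37,.04,.10],-32.3); go([.37,.04,-.009],-32.3)"
```

```text
t 6.75 pos [533.  228.2 118.9] x [-0.  0. -1.] jawyaw -32.27 q [0.285 0.332 1.611 0.    1.199 0.848] F [-0.5  0.1 -1.2] M [ 0.04 -0.02 -0.04] w 12.7
shift cm [  1.89 -24.62  -3.73] rotvec deg [ 0.03 -0.   -0.  ]
shift cm [ 12.79 -24.62  -3.73] rotvec deg [ 0.03 -0.   -0.  ]
```

```bash
python3 -m crank '[[0,-6,-1,0,0,0,0.8],[0,-12,-2,0,0,0,0.8],[1,-18,-3,0,0,0,0.8],[2,-24.6,-3.7,0,0,0,0.8],[4,-24.6,-3.7,0,0,0,0.8]]' ; python3 -m crank '[[4,0,0,0,0,0,0.8],[8,0,0,0,0,0,0.8],[8,0,0,0,0,0,0.8]]' ; python3 -c "
from h import *
info(); go([.37,.04,-.010],-32.3)"
```

```text
clock: 7.38
position: [0.3671, 0.038, 0.0784]
ee_rot: [0.678, 0.197, 0.679, -0.198]
contact_force: [1.3, 0.7, -1.5]
width: 0.0123
clock: 7.75
position: [0.3671, 0.0402, -0.0031]
ee_rot: [0.677, 0.196, 0.682, -0.197]
contact_force: [-0.6, -0.2, -1.1]
width: 0.0123
t 7.75 pos [367.1  40.2  -3.1] x [-0.008  0.001 -1.   ] jawyaw -32.29 q [-0.08   0.204  2.201  0.     0.744  0.483] F [-0.6 -0.2 -1.1] M [ 0.   -0.03  0.04] w 12.3
shift cm [0.68 0.14 0.26] rotvec deg [ 0.01 -0.4   0.2 ]
```

```bash
python3 -m crank '[[0.4,0,0,0,0,0,0.8],[0.6,0,0,0,0,0,0.8],[0.7,0,0,0,0,0,0.8],[0.7,0,0,0,0,0,0.8]]' ; python3 -c "
from h import *
info()"
```

```text
clock: 8.25
position: [0.3709, 0.0401, -0.0078]
ee_rot: [0.68, 0.197, 0.679, -0.196]
contact_force: [0.5, -0.4, -1.3]
width: 0.0123
t 8.25 pos [370.9  40.1  -7.8] x [ 0.001 -0.    -1.   ] jawyaw -32.27 q [-0.08   0.213  2.207  0.     0.721  0.483] F [ 0.5 -0.4 -1.3] M [-0.    0.04  0.02] w 12.3
```

```bash
python3 -m crank '[[0.15,0,0,0,0,0,0.8],[0.25,0,0,0,0,0,0.8],[0.25,0,0,0,0,0,0.8]]' ; python3 -c "
from h import *
info()"
```

```text
clock: 8.62
position: [0.3705, 0.0401, -0.0108]
ee_rot: [0.679, 0.197, 0.679, -0.197]
contact_force: [0.5, -0.3, -1.5]
width: 0.0125
t 8.62 pos [370.5  40.1 -10.8] x [-0.  0. -1.] jawyaw -32.27 q [-0.08   0.219  2.211  0.     0.712  0.483] F [ 0.5 -0.3 -1.5] M [0.   0.01 0.04] w 12.5
```

```bash
python3 -m crank '[[0.1,0,0,0,0,0,0.8],[0.1,0,0,0,0,0,0.8]]' ; python3 -c "
from h import *
info()
im=eyes.get_image('side');P=pts(im);cv2.imwrite('pics/s9.png',cv2.resize(im['color'][150:320,60:300],None,fx=3.3,fy=3.3))"
```

```text
clock: 8.88
position: [0.3705, 0.0401, -0.0108]
ee_rot: [0.679, 0.197, 0.679, -0.196]
contact_force: [-3.0, -0.5, 12.0]
width: 0.0125
t 8.88 pos [370.5  40.1 -10.8] x [ 0.  0. -1.] jawyaw -32.27 q [-0.08   0.219  2.211  0.     0.712  0.484] F [-3.  -0.5 12. ] M [0.01 0.46 0.02] w 12.5
```

View pics/s9.png

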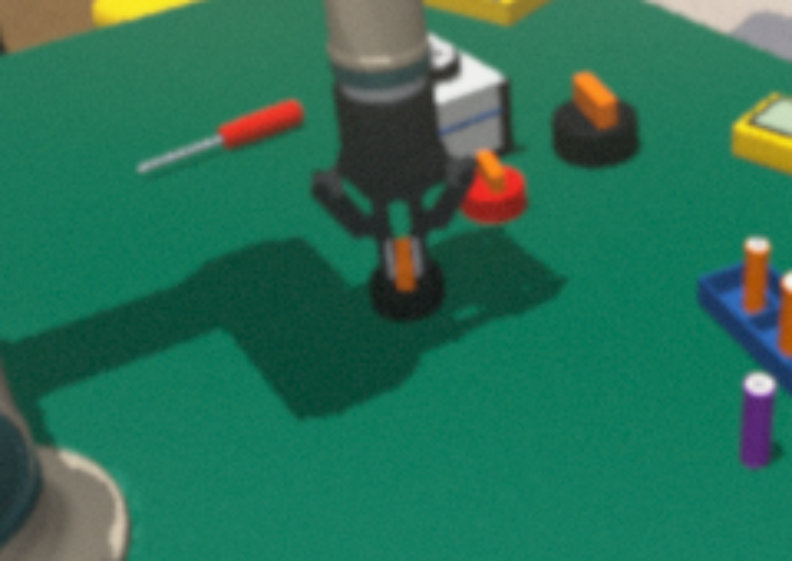

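```bash
python3 -m crank '[[-0.1,0,0,0,0,0,3],[-0.1,0,0,0,0,0,4],[-3,0,0,0,0,0,5],[-8,0,0,0,0,0,5],[-12,0,0,0,0,0,5]]' ; python3 -c "
from h import *
info(); go([.545,-.219,.12],-15)"
```

```text
clock: 9.55
position: [0.3708, 0.04, 0.1098]
ee_rot: [0.68, 0.197, 0.679, -0.196]
contact_force: [-0.3, -0.3, 0.3]
width: 0.0496
t 9.55 pos [370.8  40.  109.8] x [ 0.001  0.    -1.   ] jawyaw -32.27 q [-0.08   0.037  2.026  0.     1.078  0.484] F [-0.3 -0.3  0.3] M [ 0.02 -0.04 -0.01] w 49.6
shift cm [ -1.01 -12.6   28.57] rotvec deg [-17.27   0.04  -0.02]
```

```bash
python3 -m crank '[[-1,-2.5,5.7,-4,0,0,5],[-1,-5,11.4,-8,0,0,5],[-1,-7.5,17.1,-12,0,0,5],[-1,-10,22.8,-16,0,0,5],[-1,-12.6,28.6,-17.3,0,0,5]]' ;python3 -m crank '[[0,0,0,0,0,0,5],[0,0,0,0,0,0,5]]' ; cat > cells.py <<'E'
from h import *
import sys
info()
im=eyes.get_image("wrist"); P=pts(im); cv2.imwrite(f"pics/{sys.argv[1]}.png",im["color"])
m=(P[...,2]>.045)&(P[...,2]<.08)
n,lab,s,ce=cv2.connectedComponentsWithStats(m.astype(np.uint8))
for i in range(1,n):
    q=P[lab==i]
    if len(q)>150:
        zt=np.percentile(q[:,2],90); t=q[q[:,2]>zt-.006]; (x,y),r=cv2.minEnclosingCircle((t[:,:2]*1000).astype(np.float32)); print(ce[i].round(),len(q),"ztop",zt.round(4),"xy",round(x,1),round(y,1),"d",round(2*r,1),"mean",t.mean(0).round(4))
E
python3 cells.py w10
```

```text
clock: 10.18
position: [0.5453, -0.2201, 0.1178]
ee_rot: [0.701, 0.092, 0.701, -0.092]
contact_force: [0.9, -0.0, -0.4]
width: 0.0498
clock: 10.42
position: [0.5435, -0.2177, 0.1173]
ee_rot: [0.7, 0.093, 0.702, -0.092]
contact_force: [-0.6, 0.3, -0.2]
width: 0.0499
t 10.43 pos [ 543.5 -217.7  117.3] x [-0.002  0.002 -1.   ] jawyaw -15.02 q [-5.000e-01  3.430e-01  1.598e+00  1.000e-03  1.204e+00 -2.380e-01] F [-0.6  0.3 -0.2] M [0.01 0.06 0.04] w 49.9
[271. 132.] 445 ztop 0.0682 xy 567.3 -166.5 d 18.3 mean [ 0.5672 -0.1663  0.0671]
[450. 184.] 2047 ztop 0.0778 xy 715.9 -258.5 d 43.9 mean [ 0.7089 -0.2514  0.0759]
[270. 196.] 832 ztop 0.0687 xy 552.9 -222.0 d 26.7 mean [ 0.5531 -0.2212  0.0676]
[270. 255.] 1205 ztop 0.0731 xy 537.6 -280.5 d 33.0 mean [ 0.5377 -0.2788  0.072 ]
[173. 269.] 159 ztop 0.0695 xy 440.1 -273.0 d 15.7 mean [ 0.4403 -0.2717  0.0682]
[269. 297.] 617 ztop 0.0729 xy 523.8 -328.6 d 22.2 mean [ 0.5245 -0.3268  0.0718]
```

View pics/w10.png

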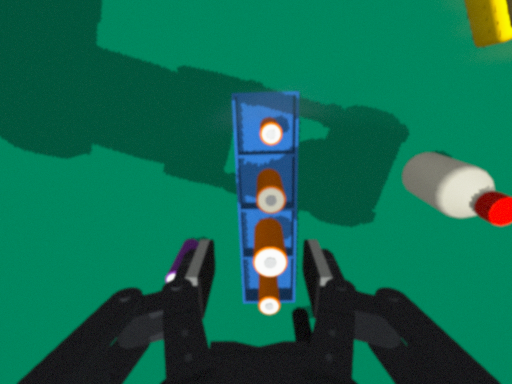

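```bash
python3 -c "
from h import *
info(); go([.5529,-.2217,.011],-15)
im=np.load('top0.npy',allow_pickle=True).item()
import cv2"
```

```text
t 10.47 pos [ 543.3 -217.2  117.6] x [-0.002  0.002 -1.   ] jawyaw -14.96 q [-0.499  0.342  1.599  0.     1.204 -0.238] F [-0.5 -0.4  0.5] M [0.01 0.05 0.01] w 49.9
shift cm [10.66 -0.2   1.07] rotvec deg [ 0.04 -0.13 -0.06]
```

```bash
python3 -m crank '[[1,-0.2,1.05,0,0,0,5],[5,-0.2,1.05,0,0,0,5],[8.5,-0.2,1.05,0,0,0,5],[10.5,-0.2,1.05,0,0,0,5],[10.5,-0.2,1.05,0,0,0,5]]' ; python3 -c "
from h import *
info(); go([.5529,-.2217,.011],-15)
im=eyes.get_image('wrist'); cv2.imwrite('pics/w11.png',im['color']); P=pts(im)
im=eyes.get_image('side'); cv2.imwrite('pics/s11.png',cv2.resize(im['color'][150:320,220:400],None,fx=3.5,fy=3.5))"
```

```text
clock: 11.1
position: [0.5527, -0.2213, 0.0115]
ee_rot: [0.7, 0.092, 0.702, -0.091]
contact_force: [0.4, -0.4, 0.4]
width: 0.0503
t 11.1 pos [ 552.7 -221.3   11.5] x [-0.004  0.002 -1.   ] jawyaw -14.91 q [-0.498  0.458  1.709  0.     0.979 -0.238] F [ 0.4 -0.4  0.4] M [-0.01  0.   -0.02] w 50.3
shift cm [ 0.04 -0.03  0.03] rotvec deg [ 0.09 -0.23 -0.07]
```

View pics/w11.png

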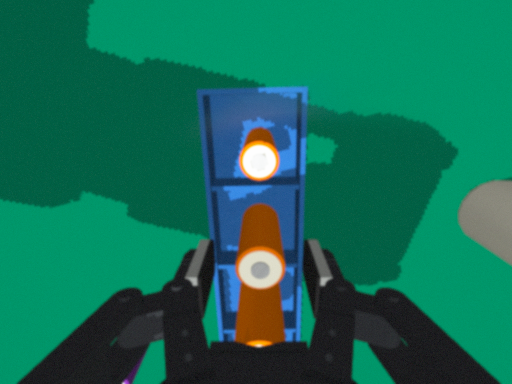

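View pics/s11.png

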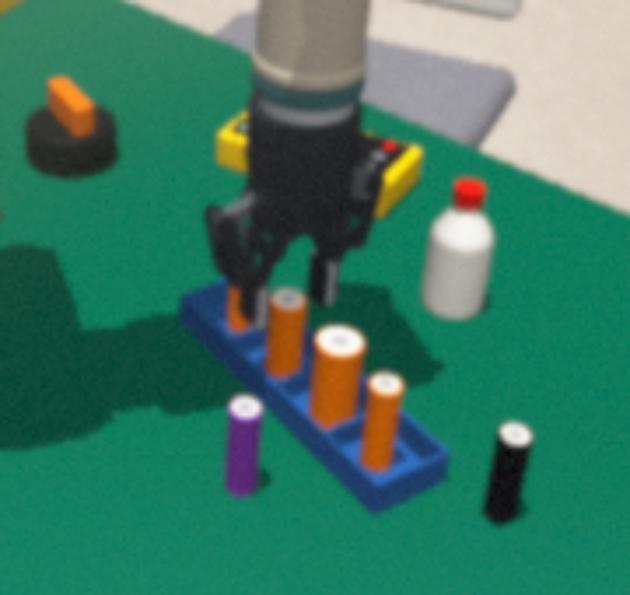

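```bash
python3 -m crank '[[0,0,0,0,0,0,3.2],[0,0,0,0,0,0,2.2],[0,0,0,0,0,0,2.2],[0,0,0,0,0,0,2.2]]' 50 ; python3 -c "
from h import *
info()"; python3 -m crank '[[-3,0,0,0,0,0,2.2],[-8,0,0,0,0,0,2.2],[-14,0,0,0,0,0,2.2],[-18,0,0,0,0,0,2.2],[-18,0,0,0,0,0,2.2]]'; python3 - <<'E'
from h import *
info(); go([.533,.2285,.20],-32)
im=eyes.get_image('wrist'); cv2.imwrite('pics/w12.png',im['color']); P=pts(im)
im=eyes.get_image('side'); cv2.imwrite('pics/s12.png',cv2.resize(im['color'][100:320,220:400],None,fx=3,fy=3))
E
```

```text
clock: 11.7
position: [0.5548, -0.2234, 0.0147]
ee_rot: [0.702, 0.092, 0.7, -0.092]
contact_force: [-1.1, 0.9, 6.2]
width: 0.0244
t 11.7 pos [ 554.8 -223.4   14.7] x [ 0.002 -0.001 -1.   ] jawyaw -14.98 q [-0.499  0.454  1.705  0.     0.98  -0.238] F [-1.1  0.9  6.2] M [0.06 0.17 0.  ] w 24.4
clock: 12.32
position: [0.5563, -0.2242, 0.1974]
ee_rot: [0.704, 0.091, 0.698, -0.093]
contact_force: [0.4, 0.1, -1.2]
width: 0.0239
t 12.32 pos [ 556.3 -224.2  197.4] x [ 0.008 -0.004 -1.   ] jawyaw -14.98 q [-0.499  0.305  1.449  0.     1.379 -0.238] F [ 0.4  0.1 -1.2] M [-0.06  0.02 -0.03] w 23.9
shift cm [ -0.46  43.13 -13.94] rotvec deg [17.02  0.5   0.04]
```

View pics/s12.png

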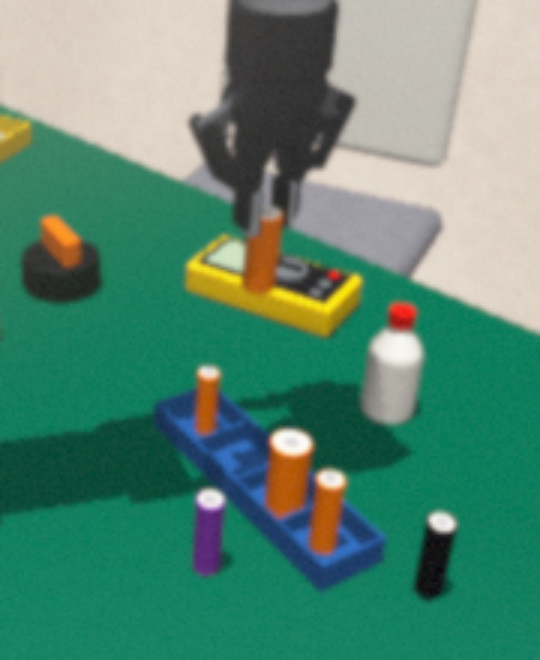

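View pics/w12.png

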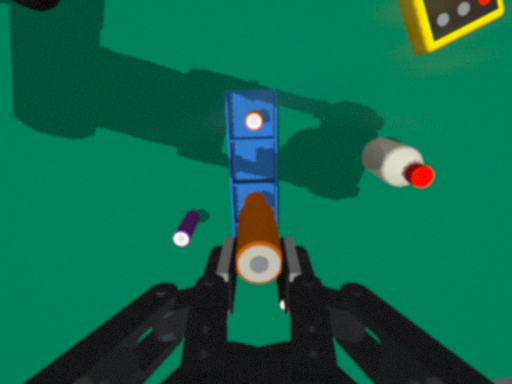

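```bash
python3 - <<'E'
from h import *
s=manip.get_state(); info()
im=eyes.get_image('wrist'); P=pts(im); M=rot(s["ee_rot"]).as_matrix()
L=(P-np.array(s["position"]))@M   # tool frame
u,v=260,264
print("top face tool coords",L[v,u]*1000)
m=(abs(L[...,0]-L[v+10,u,0])<.004)&(abs(L[...,2])<.014)&(abs(L[...,1])<.03)
m2=np.zeros_like(m); m2[235:295,230:292]=m[235:295,230:292]
q=L[m2]*1000; (a,b),r=cv2.minEnclosingCircle(q[:,1:].astype(np.float32)); print("c tool y,z",a,b,2*r, np.median(q[:,0]),len(q))
# side points of cell for axis: lower end vs upper
for v in range(200,250,8): print(v,(L[v,258]*1000).round(1))
E
```

```text
t 12.43 pos [ 553.6 -222.7  192.8] x [-0.001  0.    -1.   ] jawyaw -14.98 q [-0.499  0.308  1.455  0.     1.379 -0.238] F [ 0.1  0.1 -2.3] M [ 0.02 -0.01 -0.04] w 24.0
top face tool coords [-54.40836012   0.79738993   0.41413629]
c tool y,z 1.543432593345642 0.017149971798062325 34.3764533996582 -53.17393033303831 1833
200 [ 8.4 13.2 -0.7]
208 [-7.1 13.3 -0.7]
216 [-19.3  12.8  -0.7]
224 [-32.5  13.6  -0.6]
232 [-41.8  13.2  -0.6]
240 [-51.6  13.5  -0.6]
248 [-53.7  10.   -0.6]
```

```bash
python3 -m crank '[[0,6,-1.7,0,0,0,2.2],[0,12,-3.5,0,0,0,2.2],[0,18,-5.4,0,0,0,2.2],[0,23,-7,0,0,0,2.2],[0,29,-9,0,0,0,2.2]]'; python3 -c "
from h import *
info(); go([.5333,.2284,.15],-15)"
```

```text
clock: 13.1
position: [0.5407, 0.0811, 0.191]
ee_rot: [0.7, 0.092, 0.702, -0.093]
contact_force: [0.9, 0.8, -0.6]
width: 0.0243
t 13.1 pos [540.7  81.1 191. ] x [-0.004 -0.    -1.   ] jawyaw -15.02 q [ 0.022  0.236  1.563 -0.     1.347  0.284] F [ 0.9  0.8 -0.6] M [ 0.03 -0.07 -0.05] w 24.3
shift cm [ 4.1  14.04 -4.52] rotvec deg [-0.02 -0.21  0.07]
```

```bash
python3 -c "
from h import *
info(); go([.5333,.2284,.15],-15)"
```

```text
t 13.1 pos [540.7  81.1 191. ] x [-0.004 -0.    -1.   ] jawyaw -15.02 q [ 0.022  0.236  1.563 -0.     1.347  0.284] F [ 0.9  0.8 -0.6] M [ 0.03 -0.07 -0.05] w 24.3
shift cm [ 4.1  14.04 -4.52] rotvec deg [-0.02 -0.21  0.07]
```

```bash
python3 -m crank '[[1,5,-1.6,0,0,0,2.2],[2,10,-3.2,0,0,0,2.2],[4,14,-4.5,0,0,0,2.2],[4,14,-4.5,0,0,0,2.2],[4,14,-4.5,0,0,0,2.2]]'; python3 - <<'E'
from h import *
info(); go([.5333,.2284,.125],-15)
im=eyes.get_image('wrist'); cv2.imwrite('pics/w13.png',im['color']); P=pts(im)
z=P[...,2]
for lo,hi in((.075,.092),(.1,.112)):
    m=((z>lo)&(z<hi)&(np.hypot(P[...,0]-.533,P[...,1]-.24)<.09)); q=P[m]
    r=cv2.minAreaRect((q[:,:2]*1000).astype(np.float32)); print(lo,len(q),r,np.median(q[:,2]))
q=P[(z>.102)&(z<.111)&(np.hypot(P[...,0]-.533,P[...,1]-.2284)<.035)]
(x,y),r=cv2.minEnclosingCircle((q[:,:2]*1000).astype(np.float32)); print("rim",x,y,2*r,len(q))
info()
E
```

```text
clock: 13.72
position: [0.534, 0.2259, 0.1518]
ee_rot: [0.7, 0.091, 0.702, -0.093]
contact_force: [0.9, -0.0, -1.2]
width: 0.0241
t 13.72 pos [534.  225.9 151.8] x [-0.003 -0.002 -1.   ] jawyaw -14.94 q [ 2.810e-01  3.100e-01  1.558e+00 -1.000e-03  1.278e+00  5.420e-01] F [ 0.9 -0.  -1.2] M [ 0.01 -0.02 -0.06] w 24.1
shift cm [ 2.68  0.23 -0.12] rotvec deg [ 0.06 -0.13  0.13]
0.075 12219 ((532.9292602539062, 244.0386962890625), (148.2096710205078, 108.93310546875), 88.31944274902344) 0.0843529337459801
0.1 1896 ((533.0252685546875, 232.00440979003906), (53.452964782714844, 59.353546142578125), 76.60539245605469) 0.10401619054798107
rim 533.5360107421875 231.5830078125 55.408241271972656 1021
t 13.78 pos [534.5 225.6 152.5] x [-0.001 -0.001 -1.   ] jawyaw -15.0 q [ 2.800e-01  3.090e-01  1.557e+00 -1.000e-03  1.278e+00  5.420e-01] F [ 0.6  0.  -1.2] M [ 0.01 -0.02 -0.01] w 24.2
```

View pics/w13.png

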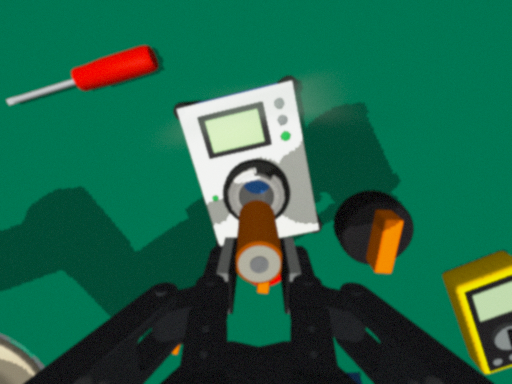

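```bash
python3 -c "
from h import *
go([.5331,.2285,.124],-15)"; python3 -m crank '[[1,0.3,-0.2,0,0,0,2.2],[2.8,0.3,-0.2,0,0,0,2.2],[2.8,0.3,-0.2,0,0,0,2.2],[2.8,0.3,-0.2,0,0,0,2.2]]'; python3 -c "
from h import *
info(); go([.5331,.2285,.066],-15)"
```

```text
shift cm [ 2.85  0.25 -0.21] rotvec deg [-0.   -0.07  0.08]
clock: 14.28
position: [0.5341, 0.2296, 0.1257]
ee_rot: [0.701, 0.093, 0.701, -0.092]
contact_force: [0.1, -0.5, -2.2]
width: 0.0239
t 14.28 pos [534.1 229.6 125.7] x [ 0.001  0.    -1.   ] jawyaw -15.02 q [0.286 0.328 1.598 0.    1.215 0.548] F [ 0.1 -0.5 -2.2] M [ 0.03  0.   -0.02] w 23.9
shift cm [ 5.97 -0.13 -0.07] rotvec deg [-0.02  0.04 -0.03]
```

```bash
python3 -m crank '[[0,-0.08,-0.08,0,0,0,2.2],[0.9,-0.08,-0.08,0,0,0,2.2],[1.5,-0.08,-0.08,0,0,0,2.2],[2.1,-0.08,-0.08,0,0,0,2.2],[2.1,-0.08,-0.08,0,0,0,2.2]]'; python3 -c "
from h import *
info(); go([.5331,.2285,.066],-15)
im=eyes.get_image('wrist'); cv2.imwrite('pics/w14.png',im['color'])"
```

```text
clock: 14.9
position: [0.5323, 0.2293, 0.1035]
ee_rot: [0.701, 0.092, 0.701, -0.092]
contact_force: [-0.3, 0.5, -0.7]
width: 0.0245
t 14.9 pos [532.3 229.3 103.5] x [-0.001 -0.    -1.   ] jawyaw -14.97 q [ 0.287  0.345  1.632 -0.     1.166  0.548] F [-0.3  0.5 -0.7] M [-0.03  0.05  0.02] w 24.5
shift cm [ 3.75 -0.06  0.1 ] rotvec deg [ 0.03 -0.06  0.04]
```

View pics/w14.png

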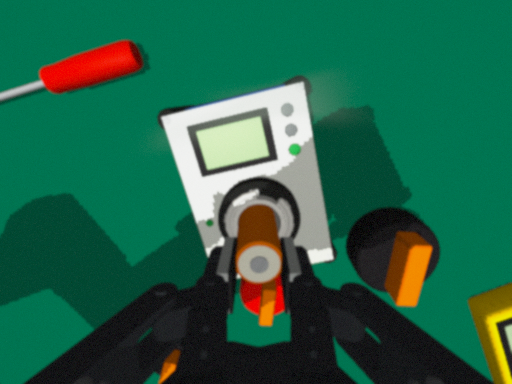

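```bash
python3 -m crank '[[0.8,-0.05,0.07,0,0,0,2.2],[1.8,-0.05,0.07,0,0,0,2.2],[2.8,-0.05,0.07,0,0,0,2.2],[3.5,-0.05,0.07,0,0,0,2.2],[3.5,-0.05,0.07,0,0,0,2.2]]'; python3 -c "
from h import *
info(); go([.5331,.2285,.066],-15)
im=eyes.get_image('wrist'); cv2.imwrite('pics/w15.png',im['color'])
im=eyes.get_image('side'); cv2.imwrite('pics/s15.png',cv2.resize(im['color'][60:230,120:300],None,fx=3.5,fy=3.5))"
```

```text
clock: 15.58
position: [0.5327, 0.2286, 0.0684]
ee_rot: [0.701, 0.092, 0.702, -0.092]
contact_force: [-0.2, -0.4, -0.6]
width: 0.0242
t 15.57 pos [532.7 228.6  68.4] x [-0.002 -0.    -1.   ] jawyaw -14.98 q [0.285 0.377 1.679 0.    1.087 0.547] F [-0.2 -0.4 -0.6] M [0.04 0.02 0.03] w 24.2
shift cm [0.24 0.   0.04] rotvec deg [ 0.02 -0.08  0.04]
```

View pics/s15.png

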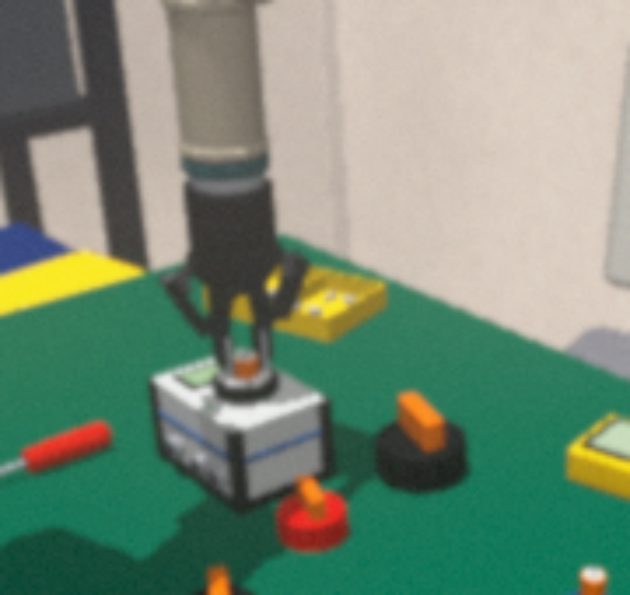

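```bash
python3 -m crank '[[0.2,0,0.04,0,0,0,2.2],[0.2,0,0.04,0,0,0,2.2],[0.2,0,0.04,0,0,0,3.2],[0.2,0,0.04,0,0,0,4.5],[0.2,0,0.04,0,0,0,5]]'; python3 -m crank '[[-3,0,0,0,0,0,5],[-6,0,0,0,0,0,5],[-6,0,0,0,0,0,5],[-6,0,0,0,0,0,5]]'; python3 - <<'E'
from h import *
info()
im=eyes.get_image('wrist'); cv2.imwrite('pics/w16.png',im['color']); P=pts(im); z=P[...,2]
m=(np.hypot(P[...,0]-.533,P[...,1]-.2285)<.011)&(z>.03)&(z<.15); print("cell top",np.percentile(z[m],[5,25,50,75,95]).round(4),m.sum())
q=P[(z>.108)&(z<.118)&(np.hypot(P[...,0]-.533,P[...,1]-.2285)<.03)]
if len(q): print(cv2.minEnclosingCircle((q[:,:2]*1000).astype(np.float32)),len(q))
E
```

```text
clock: 16.3
position: [0.5337, 0.2287, 0.0675]
ee_rot: [0.701, 0.092, 0.701, -0.092]
contact_force: [0.3, -0.3, -0.1]
width: 0.0501
clock: 16.8
position: [0.533, 0.2285, 0.1267]
ee_rot: [0.701, 0.092, 0.701, -0.092]
contact_force: [1.0, -0.3, -0.9]
width: 0.0498
t 16.8 pos [533.  228.5 126.7] x [-0.001 -0.    -1.   ] jawyaw -14.97 q [0.285 0.327 1.598 0.    1.218 0.546] F [ 1.  -0.3 -0.9] M [-0.02  0.01 -0.02] w 49.8
cell top [0.1102 0.1109 0.1114 0.1119 0.1126] 593
((533.3890991210938, 229.09420776367188), 15.612600326538086) 880
```

View pics/w16.png

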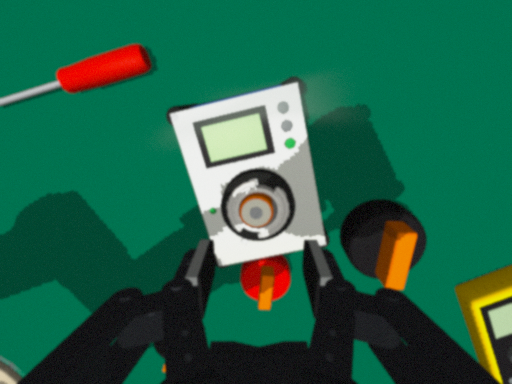

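```bash
python3 -c "
from h import *
go([.3705,.0401,.12],-32.3)"
```

```text
shift cm [  0.66 -22.38 -10.8 ] rotvec deg [17.33 -0.1   0.08]
```

```bash
python3 -m crank '[[0,-5,-2.4,4,0,0,5],[0,-10,-4.8,8,0,0,5],[0.5,-15,-7.2,12,0,0,5],[0.6,-20,-9.6,16,0,0,5],[0.6,-22.4,-10.8,17.3,0,0,5]]'; python3 -m crank '[[0,0,0,0,0,0,5],[0,0,0,0,0,0,5]]';  python3 - <<'E'
from h import *
info(); go([.3705,.0401,-.0108],-32.3)
im=eyes.get_image('wrist'); cv2.imwrite('pics/w17.png',im['color']); P=pts(im); z=P[...,2]
m=(np.hypot(P[...,0]-.37,P[...,1]-.04)<.04)
for lo,hi in((.043,.053),(.022,.032)):
    q=P[m&(z>lo)&(z<hi)]; r=cv2.minAreaRect((q[:,:2]*1000).astype(np.float32)); print(r,np.median(q[:,2]),len(q))
E
```

```text
clock: 17.48
position: [0.3678, 0.0389, 0.1199]
ee_rot: [0.678, 0.197, 0.68, -0.198]
contact_force: [0.3, -0.3, -0.0]
width: 0.0502
clock: 17.73
position: [0.372, 0.0405, 0.121]
ee_rot: [0.679, 0.197, 0.679, -0.196]
contact_force: [1.4, -0.2, 0.2]
width: 0.0499
t 17.73 pos [372.   40.5 121. ] x [ 0.     0.001 -1.   ] jawyaw -32.28 q [-7.900e-02  2.700e-02  2.004e+00  1.000e-03  1.110e+00  4.840e-01] F [ 1.4 -0.2  0.2] M [ 0.04 -0.04 -0.06] w 49.9
shift cm [13.18 -0.13 -0.11] rotvec deg [ 0.02 -0.   -0.04]
((369.86859130859375, 40.194732666015625), (45.86918640136719, 13.28217601776123), 57.980899810791016) 0.047944809926473264 646
((370.4677734375, 40.536415100097656), (57.43095397949219, 59.101173400878906), 57.77096176147461) 0.027419664047876935 1837
```

View pics/w17.png

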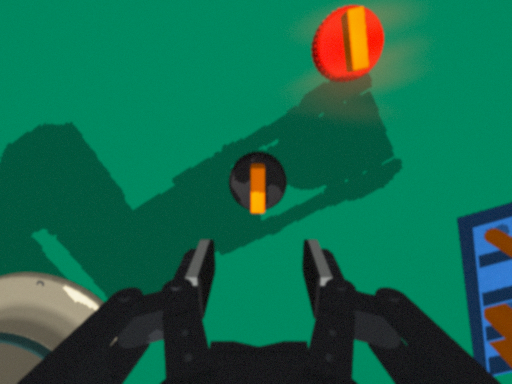

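```bash
python3 -m crank '[[4,-0.12,-0.1,0,0,0,5],[8,-0.12,-0.1,0,0,0,4],[11.5,-0.12,-0.1,0,0,0,4],[13,-0.12,-0.1,0,0,0,4],[13,-0.12,-0.1,0,0,0,4]]'; python3 -c "
from h import *
info(); go([.3705,.0401,-.0108],-32.3)"
```

```text
clock: 18.4
position: [0.3696, 0.0405, -0.0099]
ee_rot: [0.678, 0.196, 0.681, -0.196]
contact_force: [-0.0, -0.1, 0.5]
width: 0.0397
t 18.4 pos [369.6  40.5  -9.9] x [-0.003  0.001 -1.   ] jawyaw -32.19 q [-0.079  0.218  2.209  0.     0.718  0.483] F [-0.  -0.1  0.5] M [ 0.05  0.02 -0.03] w 39.7
shift cm [0.09 0.02 0.1 ] rotvec deg [ 0.11 -0.17  0.07]
```

```bash
python3 -m crank '[[0.05,0,0.05,0,0,0,2],[0.05,0,0.05,0,0,0,0.8],[0.05,0,0.05,0,0,0,0.8],[0.05,0,0.05,0,0,0,0.8]]' 70; python3 -c "
from h import *
info()";python3 -m crank '[[-2,0,0,0,0,0,0.8],[-7,0,0,0,0,0,0.8],[-12,0,0,0,0,0,0.8],[-15.5,0,0,0,0,0,0.8],[-15.5,0,0,0,0,0,0.8]]'; python3 -c "
from h import *
info(); go([.5332,.2286,.14],-31.7)"
```

```text
clock: 18.9
position: [0.3716, 0.0396, -0.0084]
ee_rot: [0.68, 0.197, 0.678, -0.196]
contact_force: [-0.0, 2.4, 5.6]
width: 0.0125
t 18.9 pos [371.6  39.6  -8.4] x [ 0.003  0.    -1.   ] jawyaw -32.29 q [-8.100e-02  2.140e-01  2.208e+00  1.000e-03  7.170e-01  4.820e-01] F [-0.   2.4  5.6] M [ 0.37 -0.06 -0.  ] w 12.5
clock: 19.52
position: [0.3721, 0.0391, 0.1479]
ee_rot: [0.681, 0.197, 0.677, -0.196]
contact_force: [-0.2, 0.0, -2.5]
width: 0.0124
t 19.52 pos [372.1  39.1 147.9] x [ 0.006 -0.001 -1.   ] jawyaw -32.28 q [-0.082 -0.003  1.96  -0.     1.179  0.482] F [-0.2  0.  -2.5] M [-0.02  0.02  0.  ] w 12.4
shift cm [ 0.87 24.63  3.5 ] rotvec deg [-0.57  0.31 -0.14]
```

```bash
python3 -m crank '[[0.2,6,0.8,0,0,0,0.8],[0.4,12,1.7,0,0,0,0.8],[0.6,18,2.6,-0.5,0,0,0.8],[0.8,24.6,3.5,-0.5,0,0,0.8],[0.8,24.6,3.5,-0.5,0,0,0.8]]'; python3 -m crank '[[0,0,0,0,0,0,0.8],[0,0,0,0,0,0,0.8]]'; cat > capm.py <<'E'
from h import *
s=manip.get_state(); info()
im=eyes.get_image('wrist'); P=pts(im); cv2.imwrite('pics/cap%d.png'%int(s["clock"]*100),im['color']); M=rot(s["ee_rot"]).as_matrix()
L=(P-np.array(s["position"]))@M*1000
hsv=cv2.cvtColor(im["color"],cv2.COLOR_BGR2HSV); org=(hsv[...,0]>3)&(hsv[...,0]<22)&(hsv[...,1]>130)
near=(abs(L[...,1])<32)&(abs(L[...,2])<32)
top=near&org&(L[...,0]<-45)&(L[...,0]>-75); h=np.median(L[top][:,0]); print("bar top above TCP",-h,"-> foot above TCP",-h-48,"world foot z",s["position"][2]*1000-h-48)
t=top&(abs(L[...,0]-h)<2.5); r=cv2.minAreaRect(L[t][:,1:].astype(np.float32)); print("bar tool y,z",r,t.sum())
d=near&(~org)&(abs(L[...,0]-h-20.5)<3); q=L[d][:,1:]; print("disc",cv2.minEnclosingCircle(q.astype(np.float32)),d.sum(),"top edge y max",np.percentile(q[:,0],99.5),q[:,0].max())
E
python3 capm.py
```

```text
clock: 20.15
position: [0.5325, 0.2313, 0.1344]
ee_rot: [0.679, 0.192, 0.681, -0.193]
contact_force: [-1.7, -0.7, -2.6]
width: 0.0124
clock: 20.4
position: [0.5296, 0.2274, 0.137]
ee_rot: [0.679, 0.193, 0.681, -0.194]
contact_force: [0.7, -0.5, -1.5]
width: 0.0125
t 20.4 pos [529.6 227.4 137. ] x [-0.003 -0.001 -1.   ] jawyaw -31.82 q [ 0.285  0.315  1.589 -0.     1.241  0.841] F [ 0.7 -0.5 -1.5] M [ 0.06 -0.02 -0.02] w 12.5
bar top above TCP 56.3561844235948 -> foot above TCP 8.356184423594797 world foot z 145.3070460858416
bar tool y,z ((-0.5424385070800781, -0.313265323638916), (13.88703441619873, 46.63551330566406), 89.3470230102539) 1907
disc ((-0.23187732696533203, -0.5590894818305969), 29.72012710571289) 2793 top edge y max 28.428102438840188 29.30986349926242
```

```bash
python3 -c "
from h import *
info(); go([.5332,.2286,.104],-31.7)"
```

```text
t 20.45 pos [529.9 227.4 137.5] x [-0.001 -0.001 -1.   ] jawyaw -31.83 q [ 0.285  0.314  1.588 -0.     1.241  0.841] F [-0.7 -0.7 -1.5] M [0.02 0.01 0.01] w 12.7
shift cm [3.35 0.28 0.22] rotvec deg [-0.13 -0.05  0.08]
```

```bash
python3 -m crank '[[1,0.28,0.22,0,0,0,0.8],[2,0.28,0.22,0,0,0,0.8],[2.6,0.28,0.22,0,0,0,0.8],[2.6,0.28,0.22,0,0,0,0.8],[2.6,0.28,0.22,0,0,0,0.8]]'; python3 -c "
from h import *
info(); go([.5332,.2286,.082],-31.7)
im=eyes.get_image('side'); cv2.imwrite('pics/s20.png',cv2.resize(im['color'][60:230,120:300],None,fx=3.5,fy=3.5))"
```

```text
clock: 21.08
position: [0.5348, 0.23, 0.1119]
ee_rot: [0.68, 0.194, 0.68, -0.193]
contact_force: [0.5, -0.0, -2.0]
width: 0.0126
t 21.07 pos [534.8 230.  111.9] x [ 0.  0. -1.] jawyaw -31.77 q [0.287 0.341 1.616 0.    1.185 0.841] F [ 0.5 -0.  -2. ] M [-0.02 -0.06 -0.05] w 12.6
shift cm [ 2.99 -0.21 -0.06] rotvec deg [-0.07  0.01 -0.02]
```

View pics/s20.png

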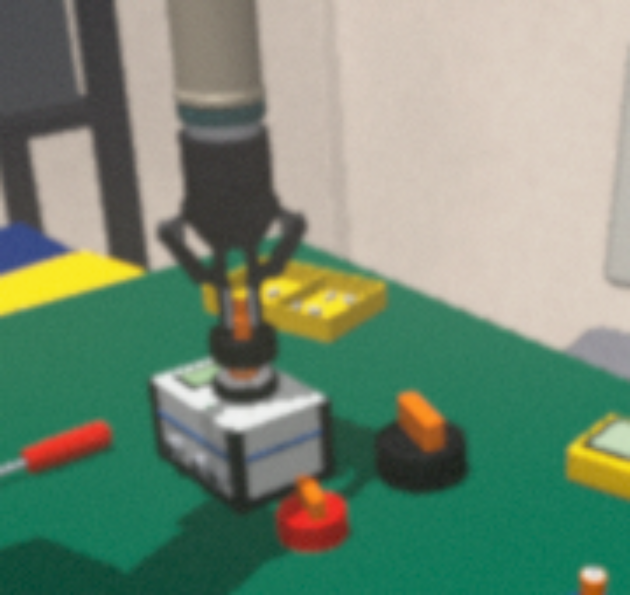

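```bash
python3 -m crank '[[0.5,-0.12,-0.05,0,0,0,0.8],[0.9,-0.12,-0.05,0,0,0,0.8],[0.9,-0.12,-0.05,0,0,0,0.8],[0.9,-0.12,-0.05,0,0,0,0.8]]'; python3 -c "
from h import *
info(); go([.5332,.2286,.082],-31.7)"
```

```text
clock: 21.62
position: [0.5336, 0.2292, 0.1028]
ee_rot: [0.68, 0.194, 0.68, -0.194]
contact_force: [-1.2, 0.9, -1.4]
width: 0.0127
t 21.62 pos [533.6 229.2 102.8] x [ 0.  0. -1.] jawyaw -31.77 q [0.286 0.347 1.632 0.    1.163 0.84 ] F [-1.2  0.9 -1.4] M [ 0.01  0.04 -0.  ] w 12.7
shift cm [ 2.08 -0.08 -0.  ] rotvec deg [-0.07  0.   -0.01]
```

```bash
python3 -m crank '[[0.3,-0.06,0,0,0,0,0.8],[0.6,-0.06,0,0,0,0,0.8],[0.9,-0.06,0,0,0,0,0.8],[1.1,-0.06,0,0,0,0,0.8],[1.1,-0.06,0,0,0,0,0.8]]'; python3 -c "
from h import *
info()"
```

```text
clock: 22.25
position: [0.5331, 0.2287, 0.0921]
ee_rot: [0.68, 0.194, 0.68, -0.194]
contact_force: [-0.9, 0.1, 2.2]
width: 0.0121
t 22.25 pos [533.1 228.7  92.1] x [-0.  0. -1.] jawyaw -31.77 q [0.285 0.355 1.648 0.    1.139 0.84 ] F [-0.9  0.1  2.2] M [-0.08  0.24 -0.03] w 12.1
```

```bash
python3 -m crank '[[0.3,0,0,0,0,0,0.8],[0.6,0,0,0,0,0,0.8],[0.8,0,0,0,0,0,0.8],[0.95,0,0,0,0,0,0.8],[0.95,0,0,0,0,0,0.8]]'; python3 capm.py
```

```text
clock: 22.88
position: [0.5332, 0.2287, 0.0832]
ee_rot: [0.68, 0.194, 0.68, -0.193]
contact_force: [-2.6, -0.6, 8.1]
width: 0.0124
t 22.88 pos [533.2 228.7  83.2] x [ 0.  0. -1.] jawyaw -31.77 q [0.285 0.363 1.66  0.    1.118 0.84 ] F [-2.6 -0.6  8.1] M [-0.15  0.63 -0.02] w 12.4
bar top above TCP 56.40426569833666 -> foot above TCP 8.404265698336658 world foot z 91.59890072324251
bar tool y,z ((-0.323516845703125, -0.5855169296264648), (46.47554016113281, 13.849028587341309), 0.5357378721237183) 1910
disc ((-0.4689275622367859, -0.5487044453620911), 29.65361785888672) 2792 top edge y max 28.41618210331896 28.967619686771545
```

```bash
python3 -m crank '[[0.08,0,0,0,0,0,0.8],[0.08,0,0,0,0,0,0.8],[0.08,0,0,0,0,0,0.8]]'; python3 capm.py | head -3;  python3 -m crank '[[0,0,0,9,0,0,0.8],[0,0,0,18,0,0,0.8],[0,0,0,27,0,0,0.8],[0,0,0,36,0,0,0.8],[0,0,0,45,0,0,0.8]]' ; python3 capm.py|head -3
```

```text
clock: 23.3
position: [0.5332, 0.2287, 0.0826]
ee_rot: [0.68, 0.194, 0.68, -0.193]
contact_force: [-3.7, -0.8, 8.0]
width: 0.0123
t 23.3 pos [533.2 228.7  82.6] x [ 0.001  0.    -1.   ] jawyaw -31.77 q [0.285 0.363 1.661 0.    1.117 0.84 ] F [-3.7 -0.8  8. ] M [-0.17  0.6  -0.02] w 12.3
bar top above TCP 56.402809822938494 -> foot above TCP 8.402809822938494 world foot z 91.00033035627382
bar tool y,z ((-0.7533683776855469, -0.3896646499633789), (13.891084671020508, 46.337989807128906), 89.62284851074219) 1896
clock: 23.98
position: [0.5355, 0.2289, 0.0832]
ee_rot: [0.555, 0.442, 0.552, -0.439]
contact_force: [-0.5, -1.9, 8.3]
width: 0.0123
t 23.98 pos [535.5 228.9  83.2] x [ 0.005  0.001 -1.   ] jawyaw -77.02 q [ 2.850e-01  3.630e-01  1.659e+00 -1.000e-03  1.114e+00  1.630e+00] F [-0.5 -1.9  8.3] M [-0.24  0.12  0.16] w 12.3
bar top above TCP 56.341366474386156 -> foot above TCP 8.341366474386156 world foot z 91.51974547845757
bar tool y,z ((-0.9500045776367188, -0.6248502731323242), (46.587188720703125, 13.9218111038208), 0.9457281827926636) 1914
```

```bash
python3 -m crank '[[0.06,0,0,6,0,0,0.8],[0.06,0,0,11,0,0,0.8],[0.06,0,0,14,0,0,0.8],[0.06,0,0,14.7,0,0,0.8],[0.06,0,0,14.7,0,0,0.8]]' ; python3 capm.py|head -4
```

```text
clock: 24.65
position: [0.5356, 0.229, 0.0827]
ee_rot: [0.495, 0.508, 0.493, -0.505]
contact_force: [0.8, -1.3, 9.3]
width: 0.0126
t 24.65 pos [535.6 229.   82.7] x [ 0.005  0.001 -1.   ] jawyaw -91.44 q [ 2.850e-01  3.640e-01  1.660e+00 -1.000e-03  1.112e+00  1.881e+00] F [ 0.8 -1.3  9.3] M [-0.22  0.11  0.13] w 12.6
bar top above TCP 56.33246320754759 -> foot above TCP 8.33246320754759 world foot z 91.02250159081694
bar tool y,z ((-0.9288311004638672, -0.1973285675048828), (13.92479133605957, 46.27714538574219), 89.35005187988281) 1910
disc ((-0.8802070021629333, -0.22646120190620422), 29.674999237060547) 2790 top edge y max 27.928388293736422 28.40982264729216
```

```bash
python3 -m crank '[[0,0,0,0.8,0,0,0.8],[0,0,0,1.2,0,0,0.8],[0,0,0,1.2,0,0,0.8]]' ; python3 -c "
from h import *
info()"
```

```text
clock: 25.08
position: [0.5356, 0.229, 0.0827]
ee_rot: [0.489, 0.513, 0.487, -0.51]
contact_force: [-0.4, -1.3, 9.3]
width: 0.0124
t 25.07 pos [535.6 229.   82.7] x [ 0.005  0.001 -1.   ] jawyaw -92.64 q [ 2.850e-01  3.640e-01  1.660e+00 -1.000e-03  1.112e+00  1.902e+00] F [-0.4 -1.3  9.3] M [-0.21  0.1   0.17] w 12.4
```

```bash
python3 -m crank '[[0,0,0,0.8,0,0,0.8],[0,0,0,0.8,0,0,0.8]]' ; python3 -c "
from h import *
info()"
```

```text
clock: 25.32
position: [0.5356, 0.229, 0.0827]
ee_rot: [0.486, 0.516, 0.484, -0.513]
contact_force: [0.6, -1.1, 8.5]
width: 0.0122
t 25.32 pos [535.6 229.   82.7] x [ 0.005  0.001 -1.   ] jawyaw -93.44 q [ 2.850e-01  3.640e-01  1.660e+00 -1.000e-03  1.112e+00  1.916e+00] F [ 0.6 -1.1  8.5] M [-0.19  0.11  0.12] w 12.2
```

```bash
python3 -m crank '[[-0.3,0,0,0,0,0,0.8],[-0.6,0,0,0,0,0,0.8],[-0.6,0,0,0,0,0,0.8],[-0.6,0,0,0,0,0,0.8]]' ; python3 capm.py
```

```text
clock: 25.82
position: [0.5355, 0.229, 0.0878]
ee_rot: [0.486, 0.516, 0.484, -0.513]
contact_force: [2.5, -0.7, 4.1]
width: 0.0122
t 25.82 pos [535.5 229.   87.8] x [ 0.005  0.001 -1.   ] jawyaw -93.46 q [ 2.850e-01  3.590e-01  1.653e+00 -1.000e-03  1.125e+00  1.916e+00] F [ 2.5 -0.7  4.1] M [-0.12 -0.4   0.04] w 12.2
bar top above TCP 56.27808647677917 -> foot above TCP 8.278086476779173 world foot z 96.07753320162774
bar tool y,z ((-0.9782752990722656, -0.20078706741333008), (13.891643524169922, 46.56218338012695), 89.33318328857422) 1906
disc ((-0.9778594374656677, -0.5382659435272217), 29.705289840698242) 2804 top edge y max 27.978884005689768 28.591140495884435
```

Risen to 96 mm. Now open slowly and see where the cap settles.

```bash
python3 -m crank '[[-0.1,0,0,0,0,0,0.8],[-0.1,0,0,0,0,0,2],[-0.1,0,0,0,0,0,3.5],[-0.1,0,0,0,0,0,4]]' ; python3 -m crank '[[-3,0,0,0,0,0,5],[-9,0,0,0,0,0,5],[-14,0,0,0,0,0,5],[-14,0,0,0,0,0,5],[-14,0,0,0,0,0,5]]'; cat > fin.py <<'E'
from h import *
info()
for n in ("wrist","top"):
    im=eyes.get_image(n); P=pts(im); z=P[...,2]; cv2.imwrite(f'pics/fin_{n}.png',im['color'])
    near=np.hypot(P[...,0]-.533,P[...,1]-.2285)<.034
    for nm,lo,hi in(("disc",.118,.131),("bar",.139,.152)):
        q=P[near&(z>lo)&(z<hi)]
        if len(q)>9: r=cv2.minAreaRect((q[:,:2]*1000).astype(np.float32)); print(n,nm,np.round(r[0],1),np.round(r[1],1),round(r[2],2),"z",np.median(q[:,2]).round(4),len(q))
    q=P[(z>.075)&(z<.092)&(np.hypot(P[...,0]-.533,P[...,1]-.24)<.1)]; r=cv2.minAreaRect((q[:,:2]*1000).astype(np.float32)); print(n,"box",r)
E
python3 fin.py
```

```text
clock: 26.38
position: [0.5319, 0.2285, 0.087]
ee_rot: [-0.484, -0.514, -0.485, 0.516]
contact_force: [0.8, -0.1, 0.9]
width: 0.0398
clock: 27.0
position: [0.5324, 0.2285, 0.2271]
ee_rot: [-0.484, -0.514, -0.485, 0.515]
contact_force: [-0.1, -0.2, -0.2]
width: 0.0503
t 27.0 pos [532.4 228.5 227.1] x [-0.002 -0.    -1.   ] jawyaw -93.47 q [0.285 0.266 1.431 0.    1.446 1.917] F [-0.1 -0.2 -0.2] M [ 0.   -0.04 -0.01] w 50.3
wrist disc [535.3 229. ] [59.9 57.7] 86.33 z 0.1252 1795
wrist bar [534.4 229.2] [13.7 45.7] 86.07 z 0.1457 645
wrist box ((533.22265625, 243.13333129882812), (148.3644561767578, 109.16798400878906), 88.08271026611328)
top disc [533.3 222.9] [40.2 57.9] 87.5 z 0.1238 59
top bar [535.9 228.7] [13.5 43.9] 86.0 z 0.1438 13
top box ((533.1159057617188, 243.91976928710938), (149.38572692871094, 108.04407501220703), 88.82743072509766)
```

View pics/fin_wrist.png

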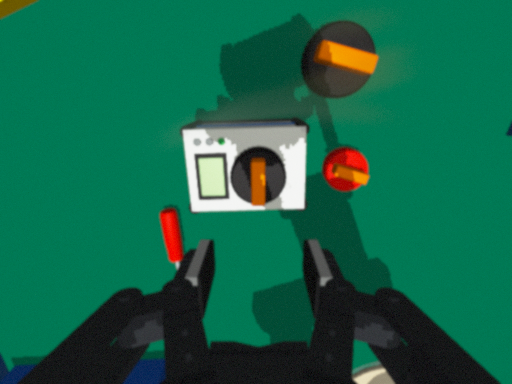

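```bash
python3 -c "
from h import *
im=eyes.get_image('side'); cv2.imwrite('pics/fin_side.png',im['color']); info()"
```

```text
t 27.15 pos [532.1 228.4 225.9] x [-0.004 -0.001 -1.   ] jawyaw -93.47 q [0.285 0.268 1.432 0.    1.446 1.917] F [ 0.3 -0.  -0.5] M [ 0.01  0.03 -0.  ] w 50.3
```

View pics/fin_side.png

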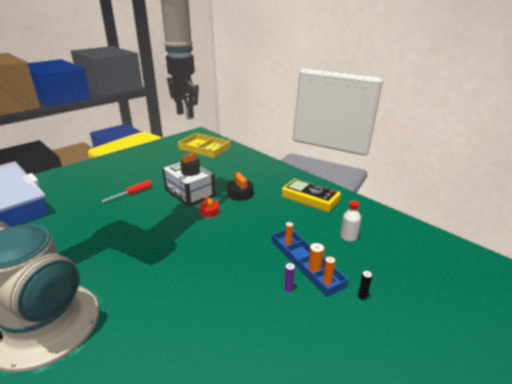

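```bash
python3 -c "
from h import *
print(manip.sign_off())"
```

```text
the job is handed in; nothing more can be done
None
```

The battery is in the logger, the cap is back on and locked as far as I can tell, and the job was handed in at about 27 s.

**What I did**
- I pushed the cap down 6.9 mm, turned it 59.5° counter-clockwise with almost no moment on the wrist, lifted it off and set it on the bench.
- I took the 26650 cell from the tray (measured 26.7 mm across, top at 68.7 mm) and lowered it into the tube with no measurable force. I let it go about 9 mm above the tube floor.
- I put the cap back, pushed it until its lower edge was about 91 mm above the bench, turned it about 62° clockwise and let it rise.

**Last checks that passed**
- The cell top stood at 111.5 mm, button up. Fully home is 112 mm.
- After release the cap sat at its locked height: disc at 125.2 mm and bar top at 145.7 mm, the same as before I started.
- The final side picture shows the other three cells standing in the tray. The meter, screwdriver, bottle and look-alikes appear where they were; I checked these by eye only.
- The gripper was open and clear of everything.

**Checks that disagreed or were not certain**
- **Cap angle and position:** the cap ended about 2° further clockwise than its nominal locked angle, and about 1 to 2 mm off centre. I felt no clear stop while turning, so I call it locked because of its height.
- **Fingertip offset:** in the wrist and side cameras the fingertips were about 43 mm above the reported TCP, which does not match the description. I worked from the cameras and force readings instead.

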